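Seat the sample cell in the reader's corner and hold it there

ROBOT

A 7-joint arm with a two-finger parallel gripper is mounted at the origin on the work surface. World frame = base frame: x ahead of the robot, y to its left, z up, the work surface at z = 0. Lengths are in m, angles in rad, forces in N, time in s.
With the tool pointing down it reaches from about 0.4 to 0.9 m from the base axis. Payload 5.5 kg.
Tool frame: the origin (TCP) lies at the very end of the fingers, on their centre line; the grasp point (between the pads) lies 19 mm behind it; z points along the fingers, y is the direction in which the jaws open and shut (so a half turn about z gives the same grasp; the last joint's range is limited). The gripper opens to 85 mm and grips with 20 to 120 N. Pads are 22 mm wide; open, the fingers measure 114 mm over their backs; the gripper's body (76 mm by 85 mm) begins 54 mm behind the grasp point. The pads swing forward as they close: fully open they stand 13 mm farther back than shut.
Start: joints at [1.38, 0.501, -0.427, 1.55, 0.221, 1.138, -0.21], TCP at [0.285, -0.584, 0.231] pointing down, gripper open.
Joint ranges: [-2.88, 2.88], [-0.31, 2.03], [-1.54, 1.56], [0.2, 2.42], [-1.41, 4.55], [0.19, 2.02], [-2.57, 2.57]. Speed limits (rad/s): [2.57, 2.57, 3.14, 3.14, 3.14, 3.14, 3.14].

INTERFACE

Orientations are given as a unit quaternion [w, x, y, z].
In Python, from plant import ctrl gives the robot as it stands. The module is installed in compiled form; this text tells all that it offers.
- The arm moves only by the tool apply_moves, never from a script. Its argument "plan" is a list of rows, each a list of 4 numbers: the shift along the tool's x, y, z in cm, then the turn about the tool's z in rad. A call has exactly 8 rows; each row shifts and turns the pose as measured when the row begins, along the tool's axes as they then stand; what a row does not reach is not made up. A row lasts 1/10 s, in which the tool goes at most 50 mm and 8.59 degrees, less where a joint would pass 70% of its speed; a pose out of reach is approached as far as the arm can. A call is refused whole if a number of a shift passes 5 or a number of a turn 0.15, either way. A call with a gripper value outside its range is refused whole. "grip" is the finger opening in cm, from 0 to 8.54, set as the call begins (left out, the last holds). The fingers move at their own pace and stop on an object; "grip_force" is the grip in N (left out, the last holds). Time passes only in rows, so rows that do not move let the fingers close, or fill a call up. It gives the time, the measured TCP pose, the force and the opening at its end, in the units of the state.
- ctrl.sense(): the state, without advancing time (a new reading comes with each control period).
- ctrl.read_camera(name): name is "side" or "top" or "wrist"; returns a dict with "image" (420x560x3 uint8, blue, green, red), "intrinsics" (3x3 intrinsics, pixels), "dist" ([k1, k2, p1, p2, k3] as OpenCV has them; the pictures are not rectified), "view" (4x4, takes a point from world to camera coordinates). Camera axes: x right, y down, z forward; pixel columns grow to the right and rows downward; lengths in m; the calibration is good to about 2 mm. A picture is of the moment at which its call begins. There is no depth.
- ctrl.sign_off(): hands the job in, once; it reports no verdict.
The state is a dict: "time": time; "q": joint angles; "qd": joint speeds; "joint_torque": joint torques, N m; "eef_pos": TCP position; "ee_rot": TCP orientation; "force": force on the tool from outside, world axes, zero at the start; "moment": the same for the moment, N m; "finger_gap": finger opening in m.
Only numpy, scipy, OpenCV 4.12 (cv2) and the standard library are available. Lean on these libraries where they do the work, as an engineer would, in place of code of your own. Each camera call takes 0.05 s, during which the arm holds its last target.

TASK

The white reference puck with the red stem was left in the corner of the measuring platform: lift it out and stand it in the green tray. Then set the steel sample cell flat on the platform, square to the two orange spring-loaded stop plates, and press it into the corner without forcing it until both plates are pushed in as far as they go; finish while still holding it pressed against both, because the springs push it back out if you let go. Leave the spare blue cell, the beaker, the jar and the bottle where they are.

Things in the scene. Friction and masses are not known exactly. Their poses are not given: they have to be found in the camera images.
- reader: Measuring platform, fixed: 220 x 220 x 40 mm box, blue sides, white top. Origin: centre of its underside; z up; the top face is 40 mm above. Two orange stop plates stand on it in an L, facing its -x and its -y; behind them grey housings, 22 mm tall, start 80 mm from the centre along +x and +y. A glass window lies flush in the corner. Yaw within 0.45 rad of the world axes.
- corner (a point): Point on the platform's top face where the front faces of the two stop plates at rest (out) would meet: 60 mm along +x and 60 mm along +y of the platform from its centre. Axes as reader. The free space of the corner lies on the -x, -y side. The plates end 10 mm short of this point.
- stop_x (a joint): How far the stop plate that faces the platform's -x has been pushed in (along the platform's +x), m: 0 = out, at rest; 0.006 = as far as it goes. Spring: about 2 N to start it moving, 6.3 N fully in; it returns when released.
- stop_y (a joint): The same for the stop plate that faces the platform's -y, pushed in along the platform's +y.
- plate_x (a point): Centre of the front face of the plate facing the platform's -x; it moves with the plate. The plate is 62 mm wide (along the platform's y), 8 mm thick, and its top edge is 21.5 mm above the platform's top face. Axes as reader.
- plate_y (a point): Centre of the front face of the plate facing the platform's -y; the same size, wide along the platform's x.
- cell_center (a point): Steel sample cell, loose, about 0.4 kg, upright on the bench left or right of the platform: 64 x 64 x 26 mm steel block with a black grip rib centred on top, 44 mm long (cell's x), 14 mm thick (cell's y), 26 to 60 mm above the underside. This point: on its axis, 30 mm above the underside; z up. Square block: any side may meet either plate.
- cell: The same steel sample cell; origin at the centre of its underside.
- puck_center (a point): The reference puck, loose, about 0.15 kg, at the start standing in the platform's corner: a white disc 50 mm in diameter and 16 mm thick with an upright red stem 18 mm in diameter centred on it, from 16 to 60 mm above the underside. This point is on its axis 30 mm above its underside; z up.
- puck: The same puck; origin at the centre of its underside.
- tray_in (a point): Centre of the inner floor (5 mm above the bench) of the green open tray, fixed, on the other side of the platform from the steel cell: 110 x 110 mm outside, 18 mm tall, walls 5 mm.
- spare: Spare sample cell like the steel one but blue, loose, behind the platform; origin at the centre of its underside. Bystander.
- beaker: Clear plastic beaker, 80 mm across, 100 mm tall, loose; origin at the centre of its underside. Bystander.
- jar: Amber glass jar with white lid, 60 mm across, 85 mm tall, loose; origin at the centre of its underside. Bystander.
- flask: White plastic bottle with blue cap, 56 mm across, 150 mm tall, loose, behind the platform; origin at the centre of its underside. Bystander.
Mind the look-alikes: they are no part of the job. What is shaped like the cell but pink is not meant.

How it is judged:
By the outcome, as a careful person would: the job done as asked, in the order asked, and still so for the second after the job is handed in, while the arm keeps its last pose, push and grip.
It also fails if it takes over 61 s, if anything falls off the work surface, if the arm or the gripper's body presses on something with over 40 N, if the wrist force passes 120 N, or if a joint passes its speed limit or range.

## Working session

There is one attempt and no reset: what is moved stays moved. The work goes in short steps, Python scripts to look and compute and a tool call to move; the robot and the scene stay as the last step left them, time stands still between calls to the robot, and variables do not carry over. Pictures are saved under pics/ and viewed, and the job is handed in when it is done.

Besides the shell and the picture viewer there is one more tool, called after ">>>" as name(argument=value, ...), one argument or row to a line, values as JSON. apply_moves: Moves the arm, as the interface text tells. Its arguments: {"type":"object","properties":{"plan":{"type":"array","items":{"type":"array","items":{"type":"number"}}},"grip":{"type":"number"},"grip_force":{"type":"number"}},"required":["plan"]}

```bash
mkdir -p pics; ls; cat > h.py <<'E'
import numpy as np, cv2
from plant import ctrl
from scipy.spatial.transform import Rotation as R
def rot(s):
    w,x,y,z=s["ee_rot"]; return R.from_quat([x,y,z,w]).as_matrix()
E
python3 - <<'E'
from h import *
import pickle
for n in ["side","top"]:
    c=ctrl.read_camera(n); cv2.imwrite(f"pics/{n}0.png",c["image"]); pickle.dump(c,open(n+"0.pkl","wb"))
    print(n,c["intrinsics"],c["dist"],c["view"])
s=ctrl.sense(); print(s); print(rot(s))
E
```

```text
pics
side [[382.21835243   0.         279.96178375]
 [  0.         382.21835243 206.38807546]
 [  0.           0.           1.        ]] [-0.04326916  0.          0.          0.          0.        ] [[-0.99526589 -0.09516623  0.01972787  0.59217931]
 [-0.08196619  0.71282662 -0.69653411  0.08826809]
 [ 0.05222397 -0.69485366 -0.71725243  0.95444269]
 [ 0.          0.          0.          1.        ]]
top [[526.99441969   0.         276.81059462]
 [  0.         526.99441969 216.38873175]
 [  0.           0.           1.        ]] [-0.15740733  0.          0.          0.          0.        ] [[-0.01889394 -0.99941491  0.02851057 -0.01011607]
 [-0.99545167  0.01614057 -0.0938907   0.60509971]
 [ 0.09337559 -0.03015486 -0.9951742   1.23656427]
 [ 0.          0.          0.          1.        ]]
{'time': 0.1, 'q': array([ 1.38019003,  0.50174145, -0.42680737,  1.55131917,  0.22077797,
        1.13830795, -0.21027469]), 'qd': array([ 0.00031945, -0.00360461, -0.00111112, -0.0024566 , -0.00027226,
       -0.00121633, -0.00041757]), 'joint_torque': array([-1.13717010e-02, -5.70807159e+01, -5.83857000e+00, -2.81743848e+01,
        1.04632249e-02,  5.67360461e-03, -1.25376215e-05]), 'eef_pos': array([ 0.28465438, -0.58367387,  0.23038192]), 'ee_rot': array([-8.50217678e-04,  9.74360732e-01,  2.24989814e-01, -1.55927335e-04]), 'force': array([-0.60056661,  0.5815656 , -0.57413552]), 'moment': array([ 0.01476963, -0.03622812,  0.02787933]), 'finger_gap': 0.08556446827465801}
[[ 8.98759119e-01  4.38442215e-01 -6.86439580e-04]
 [ 4.38442745e-01 -8.98757721e-01  1.58667332e-03]
 [ 7.87216895e-05 -1.72700156e-03 -9.99998506e-01]]
```

View pics/top0.png

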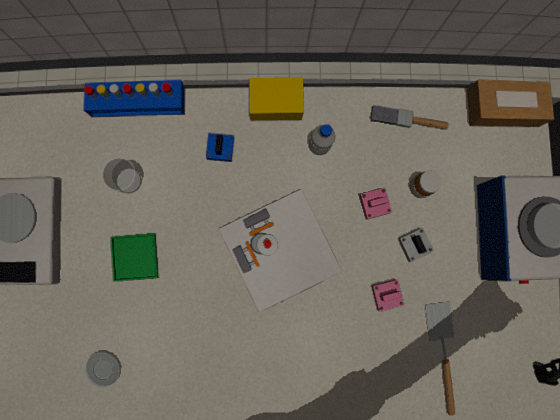

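View pics/side0.png

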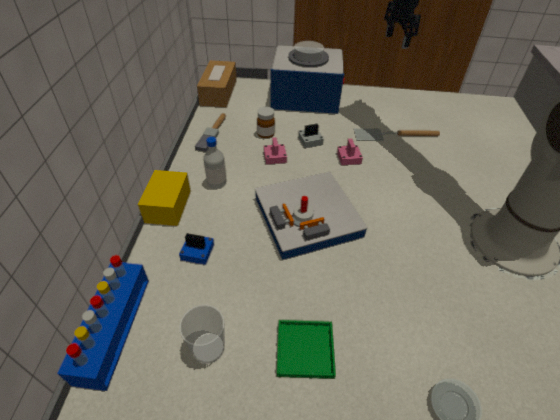

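```bash
python3 - <<'E'
import cv2
a=cv2.imread("pics/top0.png")
cv2.imwrite("pics/t_plat.png",cv2.resize(a[180:320,210:350],None,fx=4.2,fy=4.2,interpolation=cv2.INTER_CUBIC))
b=cv2.resize(a[190:310,350:450],None,fx=4.5,fy=4.5,interpolation=cv2.INTER_CUBIC)
cv2.imwrite("pics/t_cell.png",b)
E
```

```text
(no output)
```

View pics/t_plat.png

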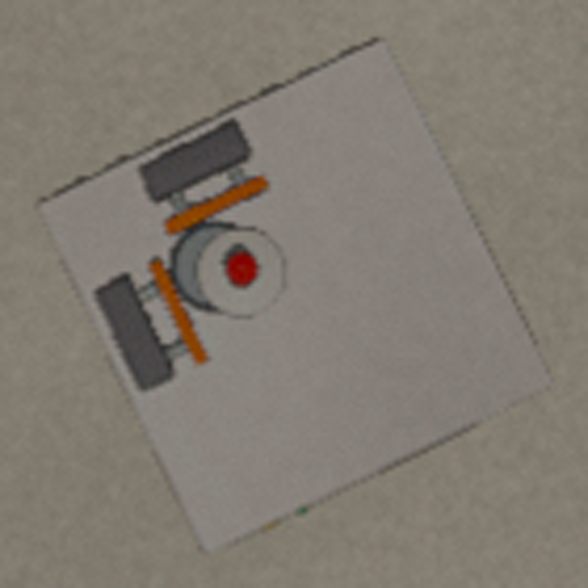

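View pics/t_cell.png

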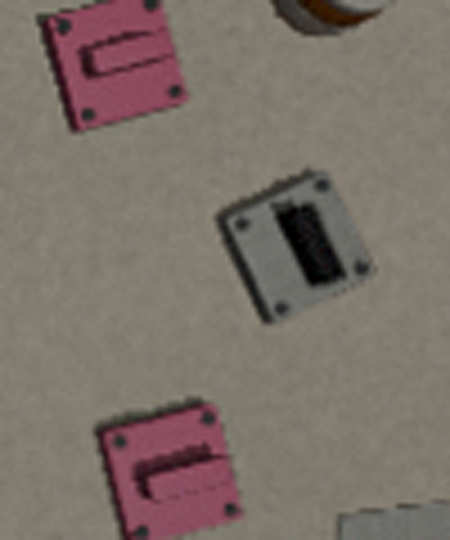

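```bash
cat >> h.py <<'E'
def ray(c,px,z):
    """pixels -> world points on plane z"""
    px=np.array(px,float).reshape(-1,1,2)
    u=cv2.undistortPoints(px,np.array(c["intrinsics"]),np.array(c["dist"])).reshape(-1,2)
    V=np.array(c["view"]); Rm=V[:3,:3]; o=-Rm.T@V[:3,3]
    d=np.c_[u,np.ones(len(u))]@Rm
    z=np.broadcast_to(z,len(u))
    return o+d*((z-o[2])/d[:,2])[:,None]
def crop2px(p,off,s): return (np.array(p,float)+.5)/s-.5+np.array(off)
E
python3 - <<'E'
from h import *
import pickle
c=pickle.load(open("top0.pkl","rb")); np.set_printoptions(precision=4,suppress=True)
p=ray(c,crop2px([(381,39),(38,203),(208,550),(550,380)],(210,180),4.2),.04); print(p,p.mean(0)); 
e=np.diff(np.r_[p,p[:1]],axis=0); print(np.linalg.norm(e,axis=1),np.arctan2(e[:,1],e[:,0]))
f=crop2px([(242,268)],(210,180),4.2)
print("stem",ray(c,f,.1))
q=ray(c,crop2px([(242,224),(322,185),(362,268),(281,308)],(350,190),4.5),.026); print(q,q.mean(0))
e=np.diff(np.r_[q,q[:1]],axis=0); print(np.linalg.norm(e,axis=1),np.arctan2(e[:,1],e[:,0]))
r=ray(c,crop2px([(288,207),(313,200),(342,275),(317,285)],(350,190),4.5),.06); print("rib",r,r.mean(0))
t=ray(c,[(112,235),(157,234),(159,279),(113,281)],.018); print("tray",t,t.mean(0))
E
```

```text
[[ 0.669  -0.078   0.04  ]
 [ 0.5785  0.118   0.04  ]
 [ 0.3822  0.0253  0.04  ]
 [ 0.4733 -0.1694  0.04  ]] [ 0.5257 -0.026   0.04  ]
[0.2159 0.2171 0.2149 0.216 ] [ 2.0033 -2.7002 -1.1333  0.4368]
stem [[0.5373 0.0042 0.1   ]]
[[ 0.5438 -0.3282  0.026 ]
 [ 0.5641 -0.3737  0.026 ]
 [ 0.5184 -0.3944  0.026 ]
 [ 0.4979 -0.3481  0.026 ]] [ 0.5311 -0.3611  0.026 ]
[0.0499 0.0501 0.0506 0.0501] [-1.152  -2.7169  1.9892  0.4105]
rib [[ 0.5507 -0.3441  0.06  ]
 [ 0.5542 -0.3579  0.06  ]
 [ 0.5142 -0.3722  0.06  ]
 [ 0.5092 -0.3583  0.06  ]] [ 0.5321 -0.3581  0.06  ]
tray [[0.5669 0.3804 0.018 ]
 [0.5678 0.2695 0.018 ]
 [0.4593 0.265  0.018 ]
 [0.4555 0.3777 0.018 ]] [0.5124 0.3232 0.018 ]
```

```bash
cat >> h.py <<'E'
np.set_printoptions(precision=4,suppress=True)
YP=0.437
def to(p,yaw=None):
    s=ctrl.sense(); M=rot(s); d=M.T@(np.array(p)-s["eef_pos"])*100
    ty=np.arctan2(M[1,0],M[0,0]); turn=0 if yaw is None else -((yaw-ty+np.pi/2)%np.pi-np.pi/2)
    print("t %.2f"%s["time"],"pos",s["eef_pos"],"yaw %.4f"%ty,"tilt",M[:2,2],"F",s["force"],"gap %.4f"%s["finger_gap"])
    print("  tool delta cm",d,"len %.2f"%np.linalg.norm(d),"turn %.4f"%turn)
E
python3 -c "
from h import *
to([.537,.004,.2])"
```

```text
t 0.10 pos [ 0.2847 -0.5837  0.2304] yaw 0.4539 tilt [-0.0007  0.0016] F [-0.6006  0.5816 -0.5741] gap 0.0856
  tool delta cm [ 48.4457 -41.7485   3.1141] len 64.03 turn 0.0000
```

>>> apply_moves(
  plan=[
    [3.7,-3.2,0.2,0],
    [3.7,-3.2,0.2,0],
    [3.7,-3.2,0.2,0],
    [3.7,-3.2,0.2,0],
    [3.7,-3.2,0.2,0],
    [3.7,-3.2,0.2,0],
    [3.7,-3.2,0.2,0],
    [3.7,-3.2,0.2,0],
  ],
  grip=8.5,
)

```text
time: 0.9
eef_pos: [0.4367, -0.2229, 0.2098]
ee_rot: [-0.001, 0.976, 0.216, -0.002]
force: [1.3, -0.1, 0.5]
finger_gap: 0.085
```

```bash
python3 -c "
from h import *
to([.537,.004,.2])"
```

```text
t 0.90 pos [ 0.4367 -0.2229  0.2098] yaw 0.4358 tilt [-0.0052  0.0013] F [ 1.3343 -0.0922  0.5444] gap 0.0850
  tool delta cm [ 18.6744 -16.3322   0.9606] len 24.83 turn 0.0000
```

>>> apply_moves(
  plan=[
    [3.5,-3.0,0.1,0],
    [3.5,-3.0,0.1,0],
    [3.5,-3.0,0.1,0],
    [3.5,-3.0,0.1,0],
    [3.0,-2.7,0.1,0],
    [1.5,-1.3,0.1,0],
    [0.4,-0.4,0,0],
    [0,0,0,0],
  ],
)

```text
time: 1.7
eef_pos: [0.5405, 0.0243, 0.202]
ee_rot: [-0.003, 0.975, 0.222, -0.003]
force: [-0.2, -0.7, 0.7]
finger_gap: 0.0852
```

```bash
python3 -c "
from h import *
import pickle
to([.537,.004,.2],.437)
c=ctrl.read_camera('wrist');cv2.imwrite('pics/w1.png',c['image']);pickle.dump(c,open('w1.pkl','wb'))
print(c['view'],c['intrinsics'],c['dist'])"
```

```text
t 1.70 pos [0.5405 0.0243 0.202 ] yaw 0.4474 tilt [-0.0067  0.0046] F [-0.239  -0.7042  0.7028] gap 0.0852
  tool delta cm [-1.1913  1.68    0.1966] len 2.07 turn 0.0104
[[ 0.4331 -0.9013 -0.0081 -0.2101]
 [-0.8503 -0.4115  0.3282  0.4365]
 [-0.2991 -0.1352 -0.9446  0.5186]
 [ 0.      0.      0.      1.    ]] [[324.1135   0.     280.4825]
 [  0.     324.1135 213.0139]
 [  0.       0.       1.    ]] [-0.0664  0.      0.      0.      0.    ]
```

View pics/w1.png

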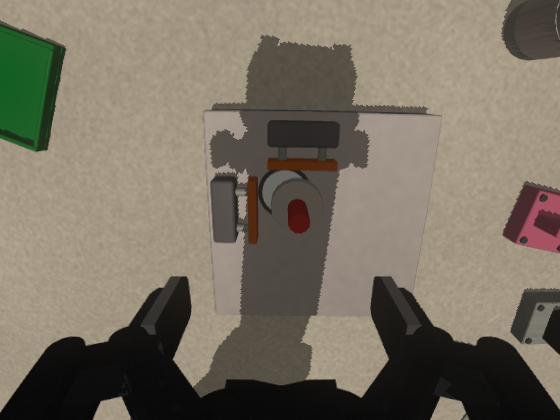

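```bash
python3 - <<'E'
from h import *
a=cv2.imread("pics/w1.png")
cv2.imwrite("pics/w1c.png",cv2.resize(a[110:250,200:350],None,fx=4,fy=4,interpolation=cv2.INTER_CUBIC))
E
```

```text
(no output)
```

View pics/w1c.png

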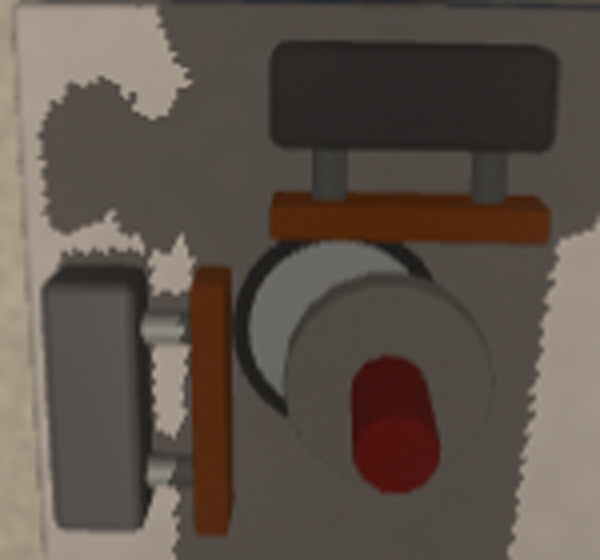

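```bash
python3 - <<'E'
from h import *
import pickle
c=pickle.load(open("w1.pkl","rb"))
P=lambda p,z: ray(c,crop2px(p,(200,110),4),z)
print("stem",P([(397,454)],.1))
C=np.array([.5257,-.026]);y=.437;A=np.array([[np.cos(y),np.sin(y)],[-np.sin(y),np.cos(y)]])
for n,p,z in [("xf",[(272,240),(550,243)],.0615),("yf top",[(227,270),(226,532)],.0615),("yf bot",[(233,270),(233,532)],.04)]:
    q=P(p,z); print(n,q[:,:2],"in plat",(q[:,:2]-C)@A.T*1000, "ang",np.arctan2(*(q[1]-q[0])[[1,0]]))
# platform corners z=.04 full picture
q=ray(c,[(205,111),(440,115),(409,317),(216,314)],.04);print(q, q.mean(0));e=np.diff(q,axis=0);print(np.arctan2(e[:,1],e[:,0]),np.linalg.norm(e,axis=1))
to(P([(397,454)],.1)[0]*[1,1,0]+[0,0,.067],.437)
E
```

```text
stem [[0.5384 0.0081 0.1   ]]
xf [[ 0.5592  0.0476]
 [ 0.5855 -0.0081]] in plat [[61.5292 52.5378]
 [61.7072 -9.0819]] ang -1.1309073564630021
yf top [[0.5487 0.0538]
 [0.4903 0.0278]] in plat [[54.6227 62.5998]
 [-9.3454 63.6974]] ang -2.721750623605946
yf bot [[0.5441 0.052 ]
 [0.4814 0.0237]] in plat [[ 49.7192  62.9115]
 [-19.0904  63.73  ]] ang -2.716487918975479
[[ 0.5792  0.1208  0.04  ]
 [ 0.6702 -0.0738  0.04  ]
 [ 0.4714 -0.1695  0.04  ]
 [ 0.38    0.03    0.04  ]] [ 0.5252 -0.0231  0.04  ]
[-1.1335 -2.6929  2.0008] [0.2148 0.2206 0.2194]
t 1.75 pos [0.5402 0.0235 0.2019] yaw 0.4463 tilt [-0.007   0.0042] F [-0.6979 -0.225  -0.0958] gap 0.0851
  tool delta cm [-0.7691  1.3931 13.489 ] len 13.58 turn 0.0093
```

>>> apply_moves(
  plan=[
    [-0.4,0.7,0.5,0],
    [-0.4,0.7,1.5,0.01],
    [0,0,3.0,0],
    [0,0,3.0,0],
    [0,0,2.5,0],
    [0,0,1.5,0],
    [0,0,0.5,0],
    [0,0,0,0],
  ],
)

```text
time: 2.55
eef_pos: [0.5355, -0.0146, 0.0717]
ee_rot: [0.002, 0.979, 0.205, -0.005]
force: [-0.7, -0.7, 0.4]
finger_gap: 0.0851
```

```bash
python3 -c "
from h import *
to([.538,.007,.067],.437)
c=ctrl.read_camera('wrist');cv2.imwrite('pics/w2.png',c['image'])"
```

```text
t 2.55 pos [ 0.5355 -0.0146  0.0717] yaw 0.4123 tilt [-0.0081 -0.0062] F [-0.6856 -0.6771  0.4011] gap 0.0851
  tool delta cm [ 1.0983 -1.8797  0.4522] len 2.22 turn -0.0247
```

View pics/w2.png

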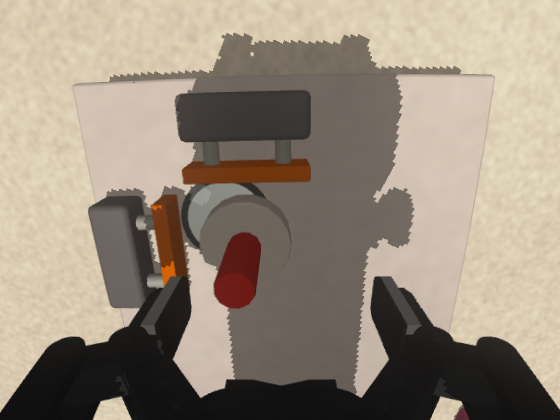

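>>> apply_moves(
  plan=[
    [0.5,-0.9,0.0,-0.02],
    [0.3,-0.6,0.2,0],
    [0.1,-0.2,0.1,0],
    [0,0,0,0],
    [0,0,0,0],
    [0,0,0,0],
    [0,0,0,0],
    [0,0,0,0],
  ],
)

```text
time: 3.4
eef_pos: [0.5406, 0.0075, 0.0731]
ee_rot: [0.003, 0.976, 0.216, -0.001]
force: [-0.1, -0.2, 0.2]
finger_gap: 0.0851
```

```bash
python3 -c "
from h import *
to([.538,.007,.067],.437)
c=ctrl.read_camera('wrist');cv2.imwrite('pics/w3.png',c['image'])"
```

```text
t 3.40 pos [0.5406 0.0075 0.0731] yaw 0.4360 tilt [ 0.0004 -0.0068] F [-0.0521 -0.1686  0.2118] gap 0.0851
  tool delta cm [-0.2554 -0.0659  0.6061] len 0.66 turn -0.0010
```

View pics/w3.png

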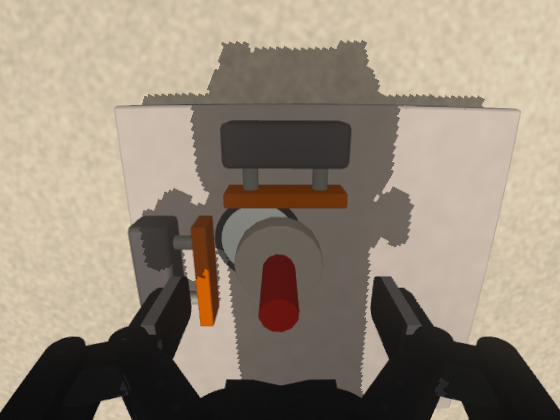

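>>> apply_moves(
  plan=[
    [-0.2,0,0.3,0],
    [0,0,0.2,0],
    [0,0,0.1,0],
    [0,0,0,0],
    [0,0,0,0],
    [0,0,0,0],
    [0,0,0,0],
    [0,0,0,0],
  ],
)

```text
time: 4.25
eef_pos: [0.5383, 0.0059, 0.0662]
ee_rot: [0.003, 0.976, 0.216, -0.001]
force: [0.9, -0.5, -0.6]
finger_gap: 0.085
```

>>> apply_moves(
  plan=[
    [0,0,0,0],
    [0,0,0,0],
    [0,0,0,0],
    [0,0,0,0],
    [0,0,0,0],
    [0,0,0,0],
    [0,0,0,0],
    [0,0,0,0],
  ],
  grip=1.0,
  grip_force=30,
)

```text
time: 5.05
eef_pos: [0.5385, 0.0061, 0.0663]
ee_rot: [0.003, 0.976, 0.216, -0.001]
force: [-0.6, 1.1, 0.1]
finger_gap: 0.0173
```

```bash
python3 -c "
from h import *
to([.538,.007,.067],.437)
c=ctrl.read_camera('wrist');cv2.imwrite('pics/w4.png',c['image'])"
```

```text
t 5.05 pos [0.5385 0.0061 0.0663] yaw 0.4351 tilt [ 0.     -0.0068] F [-0.6468  1.0553  0.1485] gap 0.0173
  tool delta cm [-0.0055 -0.1056 -0.0667] len 0.12 turn -0.0019
```

View pics/w4.png

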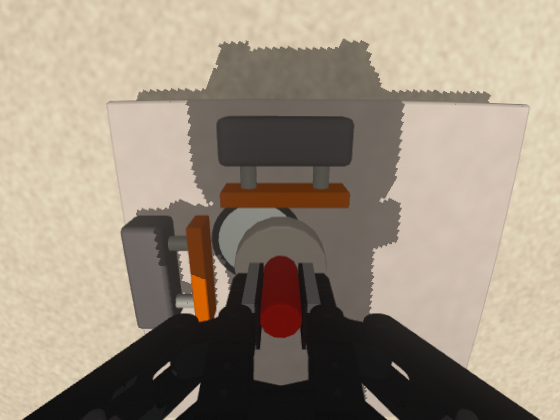

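>>> apply_moves(
  plan=[
    [0,0,-0.6,0],
    [0,0,-1.5,0],
    [0,0,-2.5,0],
    [0,0,-2.5,0],
    [0,0,-1.5,0],
    [0,0,-0.5,0],
    [0,0,0,0],
    [0,0,0,0],
  ],
)

```text
time: 5.9
eef_pos: [0.5376, 0.007, 0.1647]
ee_rot: [0.003, 0.976, 0.216, -0.001]
force: [-0.2, -0.2, -1.1]
finger_gap: 0.0171
```

```bash
python3 -c "
from h import *
to([.512,.322,.15])"
```

```text
t 5.90 pos [0.5376 0.007  0.1647] yaw 0.4363 tilt [-0.0005 -0.0072] F [-0.1683 -0.1532 -1.122 ] gap 0.0171
  tool delta cm [ 10.9979 -29.636    1.2461] len 31.64 turn 0.0000
```

>>> apply_moves(
  plan=[
    [0.7,-1.9,0,0],
    [1.4,-3.8,0,0],
    [1.5,-4.2,0,0],
    [1.5,-4.2,0,0],
    [1.5,-4.2,0,0],
    [1.5,-4.2,0,0],
    [1.0,-2.8,0,0],
    [0.5,-1.4,0,0],
  ],
)

```text
time: 6.7
eef_pos: [0.5086, 0.2921, 0.1531]
ee_rot: [0.004, 0.978, 0.211, -0.008]
force: [0.7, -0.7, -2.1]
finger_gap: 0.0172
```

```bash
python3 -c "
from h import *
to([.512,.322,.15],.437)
c=ctrl.read_camera('top');cv2.imwrite('pics/top1.png',c['image'][200:320,80:360].repeat(2,0).repeat(2,1))
to([.512,.322,.15],.437)"
```

```text
t 6.70 pos [0.5086 0.2921 0.1531] yaw 0.4245 tilt [-0.0142 -0.0122] F [ 0.7396 -0.6691 -2.095 ] gap 0.0172
  tool delta cm [ 1.5463 -2.5867  0.264 ] len 3.03 turn -0.0125
t 6.75 pos [0.5076 0.2948 0.1531] yaw 0.4271 tilt [-0.0146 -0.0098] F [-0.8643  2.5823 -1.2423] gap 0.0169
  tool delta cm [ 1.5311 -2.2957  0.2766] len 2.77 turn -0.0099
```

View pics/top1.png

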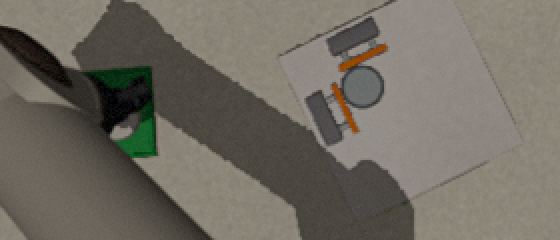

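>>> apply_moves(
  plan=[
    [0.7,-1.0,0,0],
    [0.5,-0.7,0.5,0],
    [0.2,-0.2,1.5,0],
    [0,0,2.5,0],
    [0,0,2.5,0],
    [0,0,1.5,0],
    [0,0,0.5,0],
    [0,0,0,0],
  ],
)

```text
time: 7.55
eef_pos: [0.5111, 0.3128, 0.0516]
ee_rot: [0.006, 0.978, 0.21, -0.012]
force: [0.0, 0.7, -1.1]
finger_gap: 0.017
```

```bash
python3 -c "
from h import *
to([.512,.322,.032],.437)
c=ctrl.read_camera('side');cv2.imwrite('pics/s1.png',c['image'][280:400,230:390].repeat(4,0).repeat(4,1))
"
```

```text
t 7.55 pos [0.5111 0.3128 0.0516] yaw 0.4224 tilt [-0.0205 -0.0161] F [ 0.0153  0.6919 -1.1491] gap 0.0170
  tool delta cm [ 0.5066 -0.8103  1.9455] len 2.17 turn -0.0146
```

View pics/s1.png

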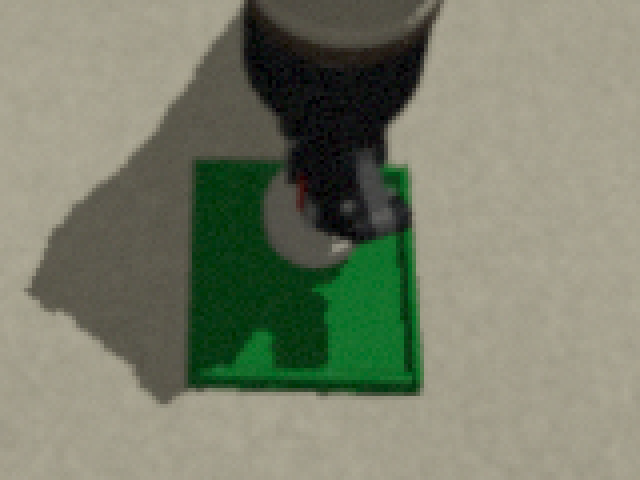

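>>> apply_moves(
  plan=[
    [0.3,-0.4,0,0],
    [0.2,-0.3,0.5,0],
    [0,-0.1,0.5,0],
    [0,0,0.4,0],
    [0,0,0.2,0],
    [0,0,0.1,0],
    [0,0,0,0],
    [0,0,0,0],
  ],
)

```text
time: 8.4
eef_pos: [0.515, 0.3247, 0.0372]
ee_rot: [0.005, 0.978, 0.209, -0.008]
force: [-0.1, -0.1, -1.6]
finger_gap: 0.0172
```

```bash
python3 -c "
from h import *
to([.512,.322,.032],.437)
"
```

```text
t 8.40 pos [0.515  0.3247 0.0372] yaw 0.4221 tilt [-0.0141 -0.0125] F [-0.1293 -0.1154 -1.6486] gap 0.0172
  tool delta cm [-0.3719  0.1224  0.5317] len 0.66 turn -0.0149
```

>>> apply_moves(
  plan=[
    [-0.1,0,0.2,0],
    [0,0,0.2,0],
    [0,0,0.1,0],
    [0,0,0,0],
    [0,0,0.1,0],
    [0,0,0,0],
    [0,0,0,0],
    [0,0,0,0],
  ],
)

```text
time: 9.2
eef_pos: [0.5143, 0.3242, 0.0317]
ee_rot: [0.005, 0.978, 0.209, -0.008]
force: [0.2, 0.7, -1.8]
finger_gap: 0.0172
```

>>> apply_moves(
  plan=[
    [0,0,0.1,0],
    [0,0,0,0],
    [0,0,0.1,0],
    [0,0,0,0],
    [0,0,0.1,0],
    [0,0,0,0],
    [0,0,0,0],
    [0,0,0,0],
  ],
)

```text
time: 10.0
eef_pos: [0.5145, 0.3244, 0.0315]
ee_rot: [0.005, 0.978, 0.209, -0.007]
force: [-1.2, -1.0, 2.0]
finger_gap: 0.0171
```

>>> apply_moves(
  plan=[
    [0,0,0,0],
    [0,0,0,0],
    [0,0,0,0],
    [0,0,0,0],
    [0,0,0,0],
    [0,0,0,0],
    [0,0,-0.5,0],
    [0,0,-1.0,0],
  ],
  grip=8.0,
)

```text
time: 10.8
eef_pos: [0.5138, 0.3241, 0.0451]
ee_rot: [0.005, 0.978, 0.209, -0.009]
force: [-1.2, -0.4, 0.2]
finger_gap: 0.0802
```

>>> apply_moves(
  plan=[
    [0,0,-2.0,0],
    [0,0,-3.0,0],
    [0,0,-4.0,0],
    [0,0,-3.0,0],
    [0,0,-2.0,0],
    [0,0,-1.0,0],
    [0,0,0,0],
    [0,0,0,0],
  ],
)

```text
time: 11.6
eef_pos: [0.516, 0.3274, 0.207]
ee_rot: [0.005, 0.978, 0.21, -0.006]
force: [-0.8, -0.8, -1.7]
finger_gap: 0.0796
```

```bash
python3 -c "
from h import *
to([.531,-.360,.2],.41)
c=ctrl.read_camera('side');cv2.imwrite('pics/s2.png',c['image'][280:400,230:390].repeat(4,0).repeat(4,1))
"
```

```text
t 11.60 pos [0.516  0.3274 0.207 ] yaw 0.4232 tilt [-0.0105 -0.0121] F [-0.8476 -0.8286 -1.6699] gap 0.0796
  tool delta cm [-26.8549  63.2783   1.5146] len 68.76 turn 0.0132
```

View pics/s2.png

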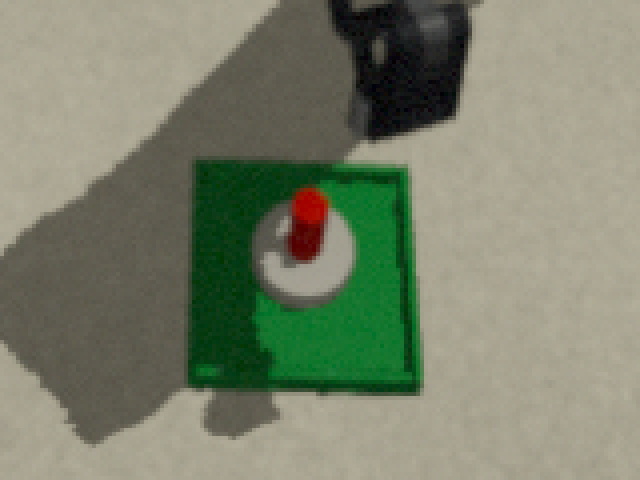

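>>> apply_moves(
  plan=[
    [-0.8,1.9,0,0],
    [-1.6,3.8,0,0],
    [-1.6,3.8,0,0],
    [-1.6,3.8,0,0],
    [-1.6,3.8,0,0],
    [-1.6,3.8,0,0],
    [-1.6,3.8,0,0],
    [-1.6,3.8,0,0],
  ],
)

```text
time: 12.45
eef_pos: [0.5165, 0.0144, 0.1981]
ee_rot: [0.001, 0.976, 0.218, -0.016]
force: [-0.3, 0.2, -0.1]
finger_gap: 0.0798
```

```bash
python3 -c "
from h import *
to([.531,-.360,.2],.41)
"
```

```text
t 12.45 pos [0.5165 0.0144 0.1981] yaw 0.4389 tilt [-0.0308 -0.0088] F [-0.2839  0.1809 -0.1351] gap 0.0798
  tool delta cm [-14.5951  34.5128   0.0911] len 37.47 turn 0.0289
```

>>> apply_moves(
  plan=[
    [-1.5,3.5,0,0.01],
    [-1.5,3.5,0,0.01],
    [-1.5,3.5,0,0.01],
    [-1.5,3.5,0,0],
    [-1.5,3.5,0,0],
    [-1.5,3.4,0,0],
    [-1.0,2.3,0,0],
    [-0.5,1.2,0,0],
  ],
)

```text
time: 13.25
eef_pos: [0.5084, -0.2673, 0.1875]
ee_rot: [-0.004, 0.98, 0.198, -0.025]
force: [0.5, 1.1, 0.3]
finger_gap: 0.0802
```

```bash
python3 -c "
from h import *
to([.531,-.360,.2],.41)
"
```

```text
t 13.25 pos [ 0.5084 -0.2673  0.1875] yaw 0.4001 tilt [-0.0509 -0.0028] F [0.4743 1.0635 0.2888] gap 0.0802
  tool delta cm [-1.5854  9.395  -1.334 ] len 9.62 turn -0.0099
```

>>> apply_moves(
  plan=[
    [-0.4,2.3,0,0],
    [-0.4,2.0,0,0],
    [-0.3,1.5,0,0],
    [-0.1,0.6,0,0],
    [0,0,0,0],
    [0,0,0,0],
    [0,0,0,0],
    [0,0,0,0],
  ],
)

```text
time: 14.05
eef_pos: [0.5206, -0.3271, 0.1811]
ee_rot: [-0.009, 0.979, 0.201, -0.028]
force: [0.4, -0.2, 0.4]
finger_gap: 0.08
```

```bash
python3 -c "
from h import *
to([.531,-.360,.2],.41)
import pickle
c=ctrl.read_camera('wrist');cv2.imwrite('pics/w5.png',c['image']);pickle.dump(c,open('w5.pkl','wb'))
"
```

```text
t 14.05 pos [ 0.5206 -0.3271  0.1811] yaw 0.4051 tilt [-0.0592  0.0058] F [ 0.3801 -0.1777  0.4184] gap 0.0800
  tool delta cm [-0.4435  3.3801 -1.9716] len 3.94 turn -0.0049
```

View pics/w5.png

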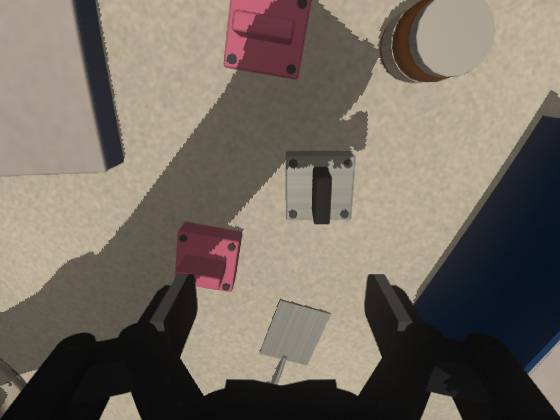

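```bash
python3 - <<'E'
from h import *
import pickle
c=pickle.load(open("w5.pkl","rb"))
q=ray(c,[(293,163),(348,163),(345,214),(292,214)],.026); print(q,q.mean(0))
e=np.diff(np.r_[q,q[:1]],axis=0); print(np.linalg.norm(e,axis=1),np.arctan2(e[:,1],e[:,0]))
to([.531,-.36,.05],.415)
E
```

```text
[[ 0.5444 -0.324   0.026 ]
 [ 0.5647 -0.3702  0.026 ]
 [ 0.5186 -0.3909  0.026 ]
 [ 0.4978 -0.3437  0.026 ]] [ 0.5314 -0.3572  0.026 ]
[0.0505 0.0505 0.0517 0.0507] [-1.157  -2.7197  1.987   0.399 ]
t 14.10 pos [ 0.5207 -0.3269  0.1811] yaw 0.4053 tilt [-0.059   0.0058] F [ 0.2488 -0.4011  0.0831] gap 0.0802
  tool delta cm [ 0.322   3.8161 13.0107] len 13.56 turn -0.0097
```

>>> apply_moves(
  plan=[
    [0.1,1.0,0.5,0],
    [0.1,1.0,1.0,0],
    [0.1,0.8,1.5,0],
    [0,0.4,1.5,0],
    [0,0,1.0,0],
    [0,0,0.5,0],
    [0,0,0,0],
    [0,0,0,0],
  ],
  grip=6.0,
)

```text
time: 14.9
eef_pos: [0.5323, -0.3566, 0.1123]
ee_rot: [-0.01, 0.979, 0.201, -0.03]
force: [0.8, -0.8, 1.4]
finger_gap: 0.0598
```

```bash
python3 - <<'E'
from h import *
to([.531,-.359,.033],.413)
import pickle
c=ctrl.read_camera('wrist');cv2.imwrite('pics/w6.png',c['image']);pickle.dump(c,open('w6.pkl','wb'))
E
```

```text
t 14.90 pos [ 0.5323 -0.3566  0.1123] yaw 0.4057 tilt [-0.0621  0.0076] F [ 0.753  -0.7802  1.4071] gap 0.0598
  tool delta cm [0.2128 0.4202 7.9198] len 7.93 turn -0.0073
```

View pics/w6.png

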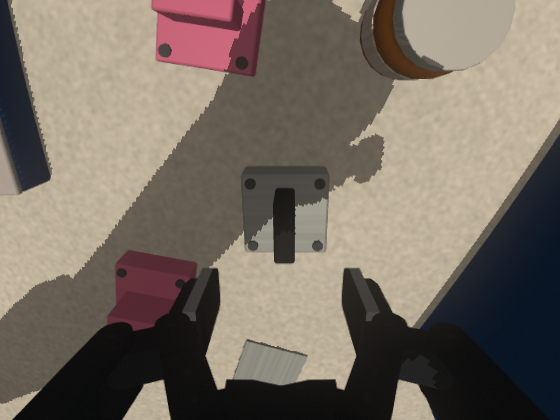

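>>> apply_moves(
  plan=[
    [0,0.1,0.6,-0.005],
    [0.1,0.2,1.2,0],
    [0.1,0.1,1.5,0],
    [0,0,1.5,0],
    [0,0,1.0,0],
    [0,0,0.5,0],
    [0,0,0,0],
    [0,0,0,0],
  ],
)

```text
time: 15.75
eef_pos: [0.5321, -0.3588, 0.044]
ee_rot: [-0.01, 0.978, 0.204, -0.029]
force: [-0.3, -0.3, -0.0]
finger_gap: 0.0602
```

```bash
python3 - <<'E'
from h import *
to([.531,-.359,.033],.413)
E
```

```text
t 15.75 pos [ 0.5321 -0.3588  0.044 ] yaw 0.4120 tilt [-0.0617  0.0072] F [-0.2643 -0.2665 -0.0343] gap 0.0602
  tool delta cm [-0.0469  0.0142  1.1002] len 1.10 turn -0.0010
```

>>> apply_moves(
  plan=[
    [0,0,0.3,0],
    [0,0,0.4,0],
    [0,0,0.2,0],
    [0,0,0.1,0],
    [0,0,0,0],
    [0,0,0,0],
    [0,0,0,0],
    [0,0,0,0],
  ],
)

```text
time: 16.55
eef_pos: [0.5329, -0.3596, 0.0354]
ee_rot: [-0.008, 0.979, 0.204, -0.028]
force: [0.5, -0.4, -0.3]
finger_gap: 0.0602
```

>>> apply_moves(
  plan=[
    [0,0,0,0],
    [0,0,0,0],
    [0,0,0,0],
    [0,0,0,0],
    [0,0,0,0],
    [0,0,0,0],
    [0,0,0,0],
    [0,0,0,0],
  ],
  grip=0.8,
  grip_force=60,
)

```text
time: 17.35
eef_pos: [0.5328, -0.3589, 0.0357]
ee_rot: [-0.009, 0.979, 0.204, -0.028]
force: [-0.8, 0.0, 0.4]
finger_gap: 0.0129
```

```bash
python3 - <<'E'
from h import *
to([.531,-.359,.033],.413)
c=ctrl.read_camera('wrist');cv2.imwrite('pics/w7.png',c['image'])
E
```

```text
t 17.35 pos [ 0.5328 -0.3589  0.0357] yaw 0.4120 tilt [-0.0589  0.0057] F [-0.825   0.0491  0.4059] gap 0.0129
  tool delta cm [-0.1586 -0.0519  0.278 ] len 0.32 turn -0.0010
```

View pics/w7.png

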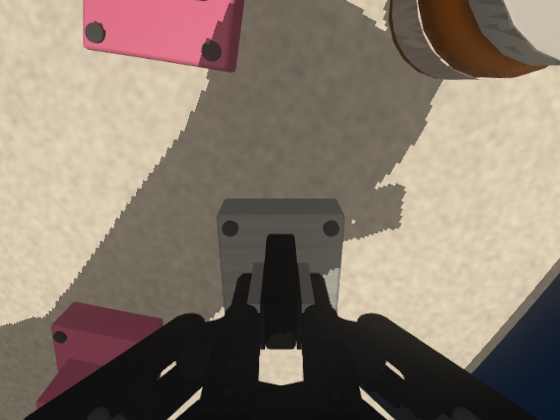

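>>> apply_moves(
  plan=[
    [0,0,-0.5,0],
    [0,0,-1.0,0],
    [0,0,-2.0,0],
    [0,0,-2.0,0],
    [0,0,-1.5,0],
    [0,0,-0.8,0],
    [0,0,0,0],
    [0,0,0,0],
  ],
)

```text
time: 18.2
eef_pos: [0.5342, -0.3587, 0.1143]
ee_rot: [-0.011, 0.978, 0.204, -0.031]
force: [0.4, -0.7, -6.2]
finger_gap: 0.0131
```

```bash
python3 - <<'E'
from h import *
to([.533,-.003,.12],.436)
c=ctrl.read_camera('wrist');cv2.imwrite('pics/w8.png',c['image'])
E
```

```text
t 18.20 pos [ 0.5342 -0.3587  0.1143] yaw 0.4118 tilt [-0.0653  0.0093] F [ 0.3858 -0.7348 -6.2131] gap 0.0131
  tool delta cm [ 14.0706 -32.6764  -0.2347] len 35.58 turn -0.0242
```

View pics/w8.png

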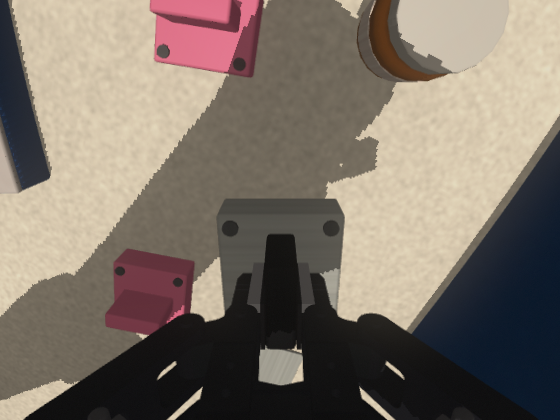

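>>> apply_moves(
  plan=[
    [0.4,-0.9,-0.3,0],
    [0.8,-1.9,-0.2,-0.004],
    [1.0,-2.4,-0.1,-0.004],
    [1.0,-2.4,-0.1,-0.004],
    [1.0,-2.4,-0.1,-0.004],
    [1.0,-2.4,-0.1,-0.004],
    [1.0,-2.4,-0.1,0],
    [1.0,-2.4,-0.1,0],
  ],
)

```text
time: 19.05
eef_pos: [0.5249, -0.1564, 0.1242]
ee_rot: [-0.015, 0.976, 0.215, -0.034]
force: [1.3, 0.1, -4.5]
finger_gap: 0.0128
```

```bash
python3 - <<'E'
from h import *
to([.533,-.003,.12],.436)
E
```

```text
t 19.05 pos [ 0.5249 -0.1564  0.1242] yaw 0.4341 tilt [-0.0729  0.0148] F [ 1.2818  0.1104 -4.5387] gap 0.0128
  tool delta cm [  7.1971 -13.5693   0.5879] len 15.37 turn -0.0019
```

>>> apply_moves(
  plan=[
    [1.2,-2.2,0,0],
    [1.2,-2.2,0,0],
    [1.2,-2.2,0,0],
    [1.0,-1.8,0,0],
    [0.6,-1.0,0,0],
    [0.2,-0.3,0,0],
    [0,0,0,0],
    [0,0,0,0],
  ],
)

```text
time: 19.85
eef_pos: [0.526, -0.0237, 0.1256]
ee_rot: [-0.017, 0.974, 0.225, -0.036]
force: [-0.2, 0.1, -5.8]
finger_gap: 0.0133
```

```bash
python3 - <<'E'
from h import *
to([.533,-.003,.12],.436)
c=ctrl.read_camera('side');cv2.imwrite('pics/s3.png',c['image'][150:270,220:380].repeat(4,0).repeat(4,1))
E
```

```text
t 19.85 pos [ 0.526  -0.0237  0.1256] yaw 0.4549 tilt [-0.0779  0.0176] F [-0.2384  0.0509 -5.8286] gap 0.0133
  tool delta cm [ 1.5726 -1.5242  0.5428] len 2.26 turn 0.0189
```

View pics/s3.png

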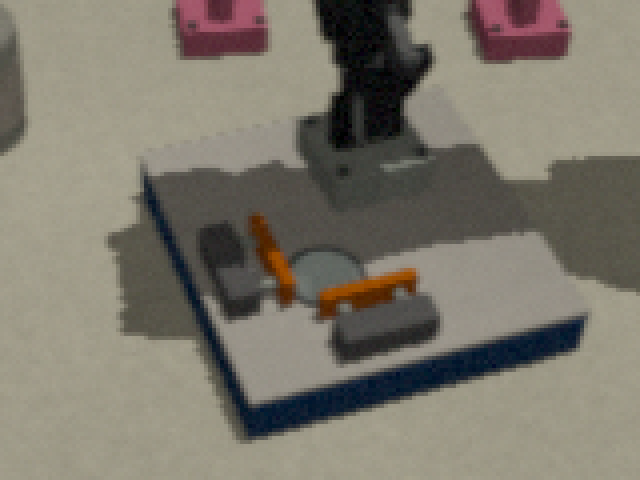

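>>> apply_moves(
  plan=[
    [0.5,-0.5,0.3,0.01],
    [0.5,-0.5,1.0,0.01],
    [0.3,-0.3,1.2,0],
    [0.1,0,1.0,0],
    [0,0,0.5,0],
    [0,0,0.2,0],
    [0,0,0,0],
    [0,0,0,0],
  ],
)

```text
time: 20.7
eef_pos: [0.5292, -0.0077, 0.0777]
ee_rot: [-0.017, 0.977, 0.211, -0.038]
force: [-0.7, 0.8, -5.3]
finger_gap: 0.0125
```

```bash
python3 - <<'E'
from h import *
to([.533,-.003,.0757],.436)
E
```

```text
t 20.70 pos [ 0.5292 -0.0077  0.0777] yaw 0.4266 tilt [-0.0811  0.0172] F [-0.6697  0.7992 -5.2907] gap 0.0125
  tool delta cm [ 0.5541 -0.2667  0.1815] len 0.64 turn -0.0094
```

Nearly down; yaw correction and creep down until contact.

>>> apply_moves(
  plan=[
    [0.2,-0.1,0,-0.009],
    [0.2,-0.1,0,0],
    [0,0,0.1,0],
    [0,0,0.1,0],
    [0,0,0.1,0],
    [0,0,0,0],
    [0,0,0,0],
    [0,0,0,0],
  ],
)

```text
time: 21.5
eef_pos: [0.5335, -0.0042, 0.0765]
ee_rot: [-0.016, 0.976, 0.215, -0.036]
force: [-0.6, -0.4, -3.4]
finger_gap: 0.0125
```

```bash
python3 - <<'E'
from h import *
to([.533,-.003,.0757],.436)
E
```

```text
t 21.50 pos [ 0.5335 -0.0042  0.0765] yaw 0.4358 tilt [-0.0776  0.0164] F [-0.566  -0.3897 -3.4494] gap 0.0125
  tool delta cm [ 0.0102 -0.1237  0.0877] len 0.15 turn -0.0002
```

>>> apply_moves(
  plan=[
    [0,0,0.1,0],
    [0,0,0,0],
    [0,0,0.1,0],
    [0,0,0,0],
    [0,0,0.1,0],
    [0,0,0,0],
    [0,0,0,0],
    [0,0,0,0],
  ],
)

```text
time: 22.3
eef_pos: [0.5334, -0.0041, 0.0763]
ee_rot: [-0.015, 0.976, 0.215, -0.036]
force: [-2.2, -0.4, 1.4]
finger_gap: 0.0127
```

>>> apply_moves(
  plan=[
    [0,0,0,0],
    [0,0,0,0],
    [0,0,0,0],
    [0,0,0,0],
    [0,0,0,0],
    [0,0,0,0],
    [0,0,0,0],
    [0,0,0,0],
  ],
  grip=3.5,
)

```text
time: 23.1
eef_pos: [0.5355, -0.0037, 0.0764]
ee_rot: [-0.016, 0.976, 0.215, -0.034]
force: [-0.3, 0.1, 0.6]
finger_gap: 0.035
```

```bash
python3 - <<'E'
from h import *
to([.533,-.003,.0757],.436)
import pickle
c=ctrl.read_camera('wrist');cv2.imwrite('pics/w9.png',c['image']);pickle.dump(c,open('w9.pkl','wb'))
c=ctrl.read_camera('side');cv2.imwrite('pics/s4.png',c['image'][150:270,220:380].repeat(4,0).repeat(4,1))
E
```

```text
t 23.10 pos [ 0.5355 -0.0037  0.0764] yaw 0.4354 tilt [-0.0736  0.0157] F [-0.2516  0.0687  0.6106] gap 0.0350
  tool delta cm [-0.1947 -0.1645  0.0857] len 0.27 turn -0.0006
```

View pics/w9.png

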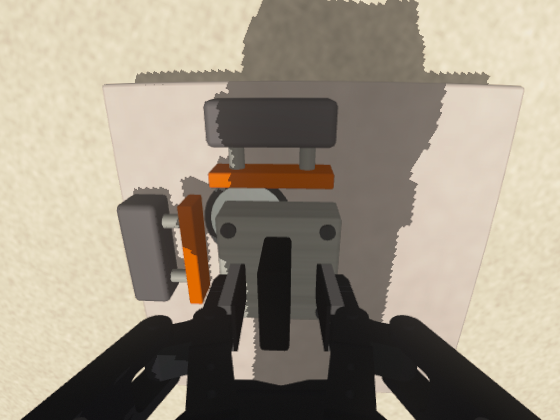

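View pics/s4.png

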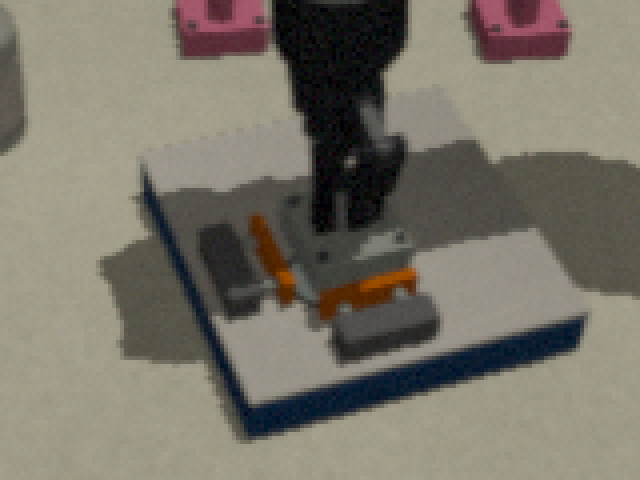

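```bash
python3 - <<'E'
from h import *
a=cv2.imread("pics/w9.png")
cv2.imwrite("pics/w9c.png",cv2.resize(a[150:320,165:355],None,fx=4.2,fy=3.5,interpolation=cv2.INTER_CUBIC))
E
```

```text
(no output)
```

View pics/w9c.png

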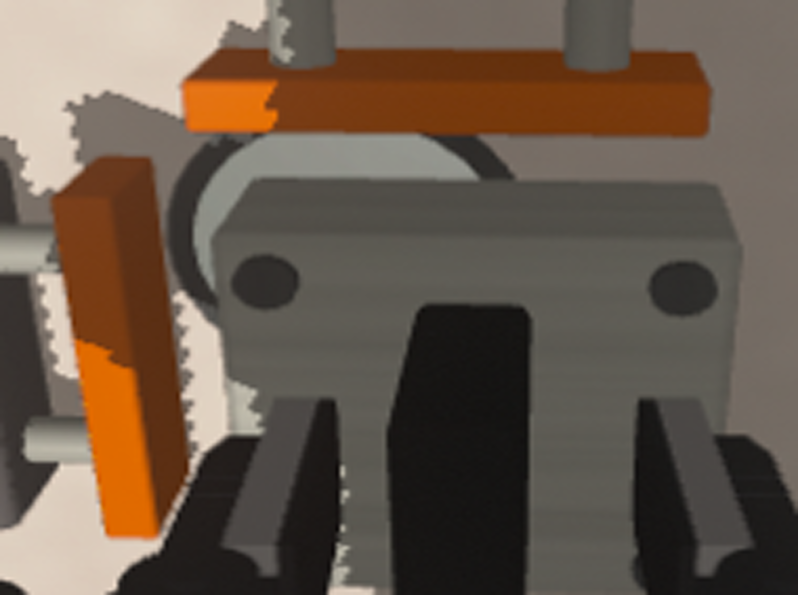

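```bash
python3 - <<'E'
from h import *
import pickle
c=pickle.load(open("w9.pkl","rb"))
def P(p,z):
    p=(np.array(p,float)+.5)/[4.2,3.5]-.5+[165,150]; return ray(c,p,z)[:,:2]
C=np.array([.5255,-.0245]);y=.436;A=np.array([[np.cos(y),np.sin(y)],[-np.sin(y),np.cos(y)]])
for n,p,z in [("xplate",[(183,132),(709,136)],.0615),("cell top edge",[(212,240),(740,243)],.066),("cell bot edge",[(252,180),(715,184)],.04),("screws",[(266,281),(684,289)],.066),("yplate bot",[(153,158),(187,470)],.04),("yplate top",[(105,198),(158,537)],.0615),("cell left edge",[(214,243),(232,420)],.066)]:
    q=P(p,z); e=q[1]-q[0]; print(n,((q-C)@A.T*1000).round(1).tolist(),"ang %.4f"%np.arctan2(e[1],e[0]))
E
```

```text
xplate [[60.9, 51.8], [61.1, -10.5]] ang -1.1325
cell top edge [[46.1, 48.4], [46.7, -14.5]] ang -1.1250
cell bot edge [[45.7, 49.0], [45.9, -14.4]] ang -1.1314
screws [[39.7, 42.3], [39.4, -8.3]] ang -1.1407
yplate bot [[49.4, 62.6], [-12.0, 63.3]] ang -2.7181
yplate top [[50.6, 62.5], [-10.6, 62.0]] ang -2.6973
cell left edge [[45.6, 48.2], [15.8, 48.3]] ang -2.7091
```

>>> apply_moves(
  plan=[
    [0,0,0,0],
    [0,0,0,0],
    [0,0,0,0],
    [0,0,0,0],
    [0,0,0,0],
    [0,0,0,0],
    [0,0,0,0],
    [0,0,0,0],
  ],
  grip=0.8,
)

```text
time: 24.0
eef_pos: [0.5353, -0.003, 0.0767]
ee_rot: [-0.016, 0.976, 0.216, -0.034]
force: [-0.8, 0.6, 1.2]
finger_gap: 0.0131
```

```bash
python3 - <<'E'
from h import *
s=ctrl.sense();M=rot(s);p=s["eef_pos"];y=.437
ex=np.array([np.cos(y),np.sin(y),0]);ey=np.array([-ex[1],ex[0],0])
to(p+.012*ex+.011*ey,.437)
print(M.T@ex,M.T@ey,M.T@[0,0,1])
E
```

```text
t 24.00 pos [ 0.5353 -0.003   0.0767] yaw 0.4362 tilt [-0.0737  0.0159] F [-0.834   0.5583  1.2453] gap 0.0131
  tool delta cm [ 1.197  -1.103  -0.0219] len 1.63 turn -0.0008
[ 0.9982 -0.0035 -0.0601] [-0.0008 -0.999   0.0456] [-0.0602 -0.0455 -0.9972]
```

>>> apply_moves(
  plan=[
    [0.3,-0.3,0,0],
    [0.3,-0.3,0,0],
    [0.3,-0.3,-0.01,0],
    [0.2,-0.2,-0.01,0],
    [0.1,-0.1,0,0],
    [0,0,0,0],
    [0,0,0,0],
    [0,0,0,0],
  ],
)

```text
time: 24.8
eef_pos: [0.5389, 0.0037, 0.0765]
ee_rot: [-0.01, 0.977, 0.212, -0.039]
force: [-2.0, -2.8, 2.5]
finger_gap: 0.0127
```

```bash
cat >> h.py <<'E'
def st():
    s=ctrl.sense();y=.437
    ex=np.array([np.cos(y),np.sin(y),0]);ey=np.array([-ex[1],ex[0],0])
    d=s["eef_pos"]-np.array([.5255,-.0245,0]);M=rot(s);f=s["force"]
    print("t %.2f plat x %.1f y %.1f z %.1f mm"%(s["time"],d@ex*1e3,d@ey*1e3,d[2]*1e3),"F plat %.1f %.1f %.1f"%(f@ex,f@ey,f[2]),"yaw %.4f"%np.arctan2(M[1,0],M[0,0]),"tilt",M[:2,2],"gap %.4f"%s["finger_gap"],"mom",s["moment"])
E
python3 -c "
from h import *
st()"
```

```text
t 24.80 plat x 24.1 y 19.9 z 76.5 mm F plat -3.0 -1.7 2.5 yaw 0.4280 tilt [-0.0807  0.003 ] gap 0.0127 mom [-0.7783  0.2172 -0.0608]
```

>>> apply_moves(
  plan=[
    [0.1,-0.1,-0.1,-0.005],
    [0.2,-0.2,-0.04,-0.004],
    [0.2,-0.2,-0.01,0],
    [0.2,-0.2,-0.01,0],
    [0.1,-0.1,0,0],
    [0,0,0,0],
    [0,0,0,0],
    [0,0,0,0],
  ],
)

```text
time: 25.6
eef_pos: [0.5424, 0.0147, 0.0767]
ee_rot: [-0.01, 0.975, 0.216, -0.04]
force: [-2.2, -3.2, 0.6]
finger_gap: 0.0124
```

```bash
python3 -c "
from h import *
st()"
```

```text
t 25.60 plat x 31.9 y 28.3 z 76.7 mm F plat -3.4 -2.0 0.6 yaw 0.4379 tilt [-0.0827  0.0025] gap 0.0124 mom [-0.8239  0.0373 -0.0821]
```

```bash
python3 - <<'E'
from h import *
import pickle
c=ctrl.read_camera('wrist');a=c['image'];cv2.imwrite('pics/w10.png',cv2.resize(a[110:310,165:365],None,fx=3,fy=3,interpolation=cv2.INTER_CUBIC));pickle.dump(c,open('w10.pkl','wb'))
c=ctrl.read_camera('side');cv2.imwrite('pics/s5.png',cv2.resize(c['image'][180:250,250:350],None,fx=7,fy=7,interpolation=cv2.INTER_CUBIC))
E
```

```text
(no output)
```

View pics/w10.png

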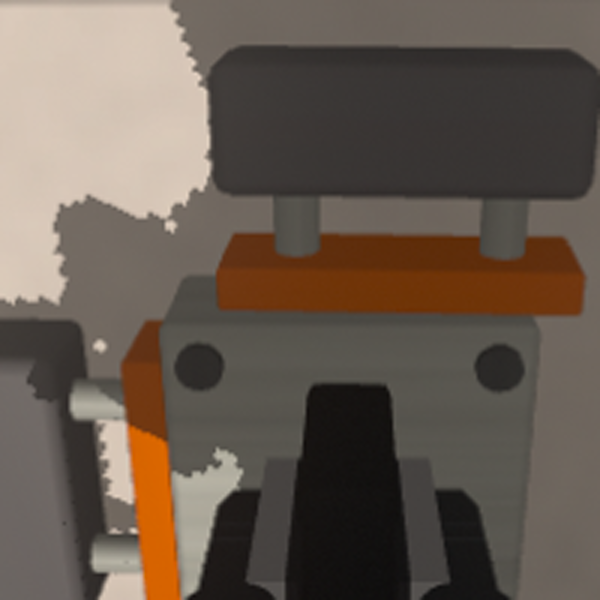

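View pics/s5.png

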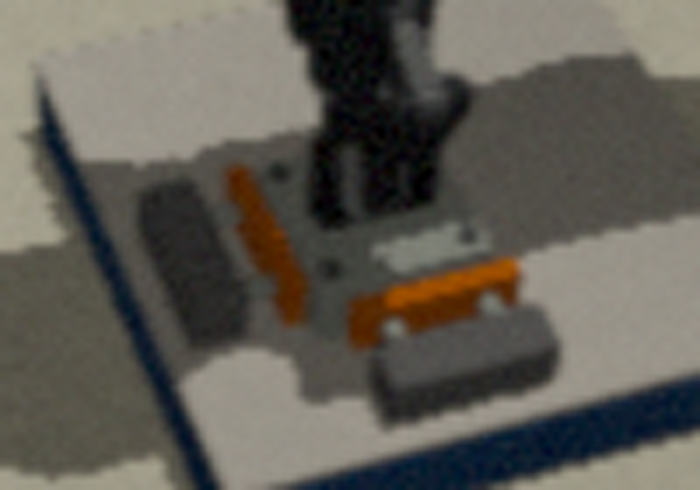

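>>> apply_moves(
  plan=[
    [0.2,-0.2,0,0],
    [0.2,-0.2,0,0],
    [0.2,-0.2,0,0],
    [0.2,-0.2,0,0],
    [0.2,-0.2,0,0],
    [0.2,-0.2,0,0],
    [0.2,-0.2,0,0],
    [0.2,-0.2,0,0],
  ],
)

```text
time: 26.5
eef_pos: [0.5432, 0.0163, 0.0767]
ee_rot: [0.002, 0.976, 0.211, -0.052]
force: [-5.0, -7.7, 3.9]
finger_gap: 0.0128
```

```bash
python3 -c "
from h import *
st()"
```

```text
t 26.50 plat x 33.3 y 29.5 z 76.7 mm F plat -7.8 -4.8 3.9 yaw 0.4276 tilt [-0.1002 -0.0253] gap 0.0128 mom [-1.9728  0.685   0.2338]
```

>>> apply_moves(
  plan=[
    [0,0,0,0],
    [0,0,0,0],
    [0,0,0,0],
    [0,0,0.2,-0.009],
    [0,0,0.2,0],
    [0,0,0.1,0],
    [0,0,0,0],
    [0,0,0,0],
  ],
  grip=3.5,
)

```text
time: 27.3
eef_pos: [0.5449, 0.0218, 0.0721]
ee_rot: [-0.001, 0.975, 0.218, -0.049]
force: [0.8, -0.1, 0.3]
finger_gap: 0.0348
```

```bash
python3 - <<'E'
from h import *
st()
c=ctrl.read_camera('wrist');a=c['image'];cv2.imwrite('pics/w11.png',cv2.resize(a[110:310,165:365],None,fx=3,fy=3,interpolation=cv2.INTER_CUBIC))
E
```

```text
t 27.30 plat x 37.2 y 33.7 z 72.1 mm F plat 0.7 -0.4 0.3 yaw 0.4412 tilt [-0.0951 -0.0187] gap 0.0348 mom [ 0.0253 -0.1485  0.0096]
```

View pics/w11.png

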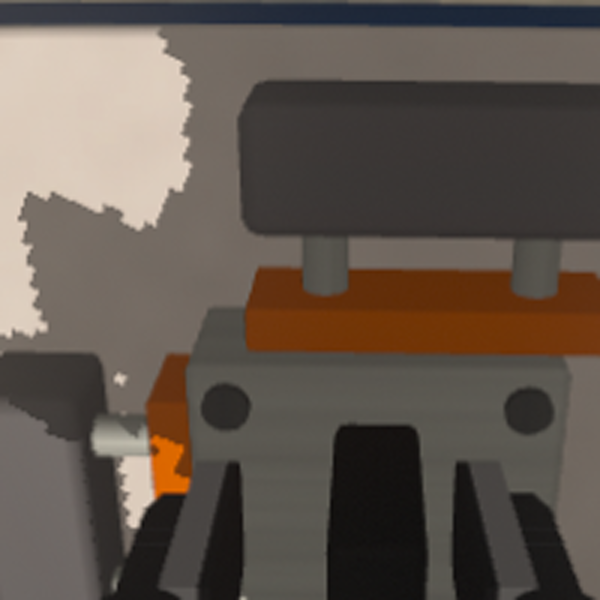

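>>> apply_moves(
  plan=[
    [-0.2,0.3,0.1,0.004],
    [0,0,0.05,0],
    [0,0,0,0],
    [0,0,0,0],
    [0,0,0,0],
    [0,0,0,0],
    [0,0,0,0],
    [0,0,0,0],
  ],
  grip=0.8,
)

```text
time: 28.15
eef_pos: [0.5448, 0.0166, 0.0715]
ee_rot: [-0.0, 0.975, 0.215, -0.048]
force: [-0.2, 0.4, 2.2]
finger_gap: 0.013
```

```bash
python3 - <<'E'
from h import *
st()
E
```

```text
t 28.15 plat x 34.9 y 29.1 z 71.5 mm F plat -0.0 0.4 2.2 yaw 0.4357 tilt [-0.0939 -0.0203] gap 0.0130 mom [-0.045  -0.1278 -0.053 ]
```

>>> apply_moves(
  plan=[
    [0.6,-0.6,-0.03,0],
    [0.6,-0.6,0,0],
    [0,0,0,0],
    [0,0,0,0],
    [0,0,0,0],
    [0,0,0,0],
    [0,0,0,0],
    [0,0,0,0],
  ],
)

```text
time: 28.95
eef_pos: [0.5455, 0.0174, 0.0715]
ee_rot: [0.009, 0.976, 0.212, -0.057]
force: [-2.3, -1.3, 2.0]
finger_gap: 0.0131
```

```bash
python3 - <<'E'
from h import *
st()
E
```

```text
t 28.95 plat x 35.9 y 29.4 z 71.5 mm F plat -2.6 -0.2 2.0 yaw 0.4274 tilt [-0.1078 -0.0425] gap 0.0131 mom [-0.296   0.1384  0.1292]
```

```bash
python3 - <<'E'
from h import *
c=ctrl.read_camera('side');cv2.imwrite('pics/s6.png',cv2.resize(c['image'][175:255,245:345],None,fx=7,fy=7,interpolation=cv2.INTER_CUBIC))
c=ctrl.read_camera('wrist');a=c['image'];cv2.imwrite('pics/w12.png',cv2.resize(a[110:310,165:365],None,fx=3,fy=3,interpolation=cv2.INTER_CUBIC))
E
```

```text
(no output)
```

View pics/s6.png

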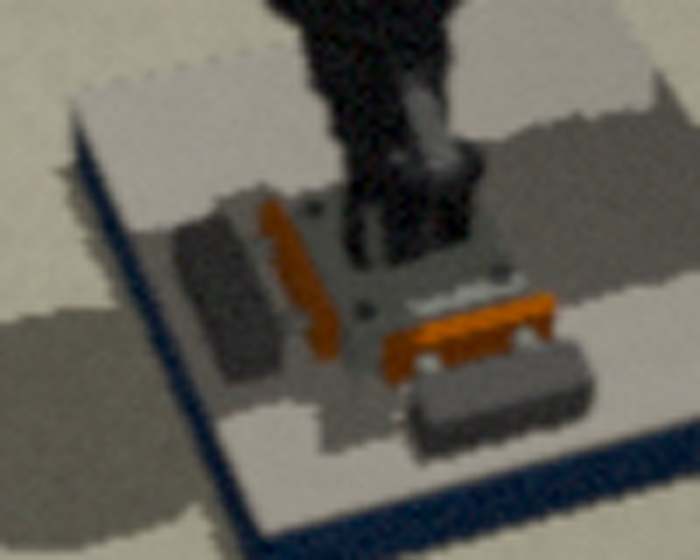

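View pics/w12.png

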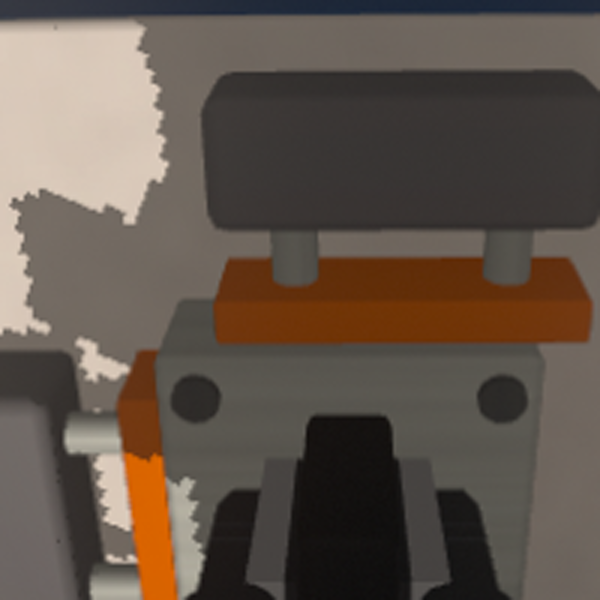

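>>> apply_moves(
  plan=[
    [0.5,-0.5,0.03,-0.003],
    [0.5,-0.5,0.03,-0.003],
    [0.5,-0.5,0.03,-0.003],
    [0.5,-0.5,0.03,-0.003],
    [0.5,-0.5,0.03,0],
    [0.5,-0.5,0.03,0],
    [0.5,-0.5,0.03,0],
    [0.5,-0.5,0.03,0],
  ],
)

```text
time: 29.85
eef_pos: [0.5471, 0.02, 0.074]
ee_rot: [0.041, 0.974, 0.203, -0.088]
force: [-10.5, -14.1, 21.4]
finger_gap: 0.0132
```

```bash
python3 - <<'E'
from h import *
st()
c=ctrl.read_camera('wrist');a=c['image'];cv2.imwrite('pics/w13.png',cv2.resize(a[110:310,165:365],None,fx=3,fy=3,interpolation=cv2.INTER_CUBIC))
st()
E
```

```text
t 29.85 plat x 38.4 y 31.1 z 74.0 mm F plat -15.5 -8.3 21.4 yaw 0.4069 tilt [-0.1555 -0.1165] gap 0.0132 mom [-2.8262  2.6547  0.5875]
t 29.90 plat x 38.5 y 31.2 z 74.1 mm F plat -15.1 -9.0 22.2 yaw 0.4073 tilt [-0.1558 -0.1173] gap 0.0131 mom [-3.1053  2.7348  0.616 ]
```

View pics/w13.png

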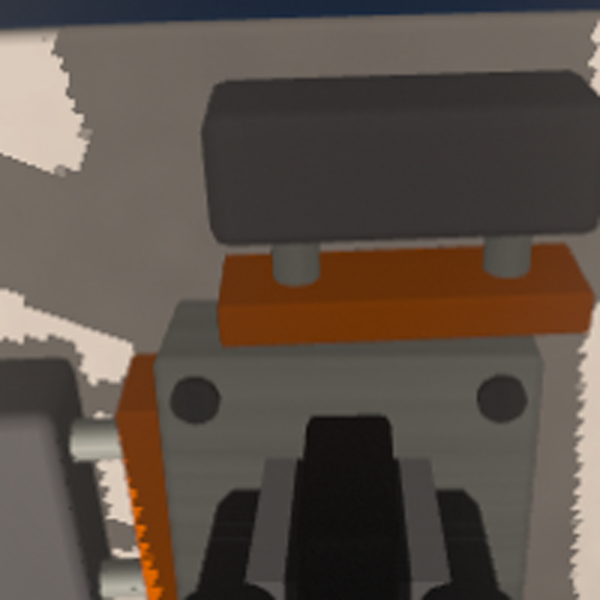

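```bash
cat >> h.py <<'E'
def ax():
    s=ctrl.sense();M=rot(s);y=.437
    print("per 1cm: plat x",M.T@[np.cos(y),np.sin(y),0],"y",M.T@[-np.sin(y),np.cos(y),0],"down",M.T@[0,0,-1.])
E
python3 -c "
from h import *
st();ax()"
```

```text
t 29.90 plat x 38.5 y 31.2 z 74.1 mm F plat -15.1 -9.0 22.2 yaw 0.4073 tilt [-0.1558 -0.1173] gap 0.0131 mom [-3.1053  2.7348  0.616 ]
per 1cm: plat x [ 0.9814 -0.021  -0.1908] y [-0.0292 -0.9988 -0.0404] down [ 0.1897 -0.0452  0.9808]
```

>>> apply_moves(
  plan=[
    [-0.27,0.3,0.17,-0.005],
    [-0.27,0.3,0.17,-0.005],
    [-0.27,0.3,0.17,-0.005],
    [-0.27,0.3,0.17,-0.005],
    [-0.27,0.3,0.17,-0.005],
    [-0.27,0.3,0.17,-0.005],
    [-0.27,0.3,0.17,0],
    [0,0,0,0],
  ],
)

```text
time: 30.7
eef_pos: [0.5465, 0.0158, 0.0731]
ee_rot: [0.028, 0.971, 0.224, -0.075]
force: [-1.3, -5.2, 1.6]
finger_gap: 0.0132
```

```bash
python3 -c "
from h import *
st();ax()"
```

```text
t 30.70 plat x 36.0 y 27.6 z 73.1 mm F plat -3.4 -4.1 1.6 yaw 0.4512 tilt [-0.1328 -0.0882] gap 0.0132 mom [-0.8126  0.1839 -0.0609]
per 1cm: plat x [ 0.9873  0.0176 -0.1577] y [ 0.0141 -0.9996 -0.0237] down [ 0.158  -0.0212  0.9872]
```

>>> apply_moves(
  plan=[
    [-0.26,0.29,0.3,0.003],
    [-0.26,0.29,0.3,0.003],
    [-0.26,0.29,0.3,0.003],
    [-0.26,0.29,0.3,0.003],
    [-0.26,0.29,0.3,0.002],
    [-0.26,0.29,0.3,0],
    [-0.26,0.29,0.3,0],
    [-0.26,0.29,0.3,0],
  ],
)

```text
time: 31.5
eef_pos: [0.5452, 0.0138, 0.0712]
ee_rot: [0.017, 0.973, 0.224, -0.059]
force: [-4.8, 5.5, 20.9]
finger_gap: 0.0132
```

```bash
python3 -c "
from h import *
st();ax()"
```

```text
t 31.50 plat x 34.1 y 26.3 z 71.2 mm F plat -2.0 7.0 20.9 yaw 0.4521 tilt [-0.1081 -0.0595] gap 0.0132 mom [ 1.4945  1.1564 -0.2594]
per 1cm: plat x [ 0.9923  0.0159 -0.1231] y [ 0.015  -0.9999 -0.0082] down [ 0.1232 -0.0063  0.9924]
```

>>> apply_moves(
  plan=[
    [-0.28,0.4,0.28,0.003],
    [-0.28,0.4,0.28,0.003],
    [-0.28,0.4,0.28,0.003],
    [-0.28,0.4,0.28,0.003],
    [-0.28,0.4,0.28,0.003],
    [-0.28,0.4,0.28,0],
    [-0.28,0.4,0.28,0],
    [-0.28,0.4,0.28,0],
  ],
)

```text
time: 32.3
eef_pos: [0.5451, 0.0134, 0.0712]
ee_rot: [0.002, 0.973, 0.228, -0.044]
force: [-4.4, 8.5, 23.1]
finger_gap: 0.013
```

```bash
python3 -c "
from h import *
st();ax()"
```

```text
t 32.30 plat x 33.8 y 26.0 z 71.2 mm F plat -0.4 9.5 23.1 yaw 0.4615 tilt [-0.0848 -0.025 ] gap 0.0130 mom [ 1.2053  1.8448 -0.6636]
per 1cm: plat x [ 0.9959  0.0232 -0.0874] y [ 0.0245 -0.9996  0.0132] down [0.0871 0.0153 0.9961]
```

>>> apply_moves(
  plan=[
    [0.1,-0.2,-0.2,0],
    [0.5,-0.7,-0.1,0.003],
    [0.7,-0.9,-0.08,0.003],
    [0.7,-0.9,-0.08,0],
    [0.7,-0.9,-0.08,0],
    [0.6,-0.8,-0.08,0],
    [0.6,-0.8,-0.08,0],
    [0.5,-0.7,-0.08,0],
  ],
)

```text
time: 33.1
eef_pos: [0.5452, 0.025, 0.0728]
ee_rot: [0.039, 0.974, 0.209, -0.074]
force: [-6.2, -14.1, 13.5]
finger_gap: 0.0133
```

```bash
python3 - <<'E'
from h import *
st();ax()
c=ctrl.read_camera('wrist');a=c['image'];cv2.imwrite('pics/w14.png',cv2.resize(a[110:310,165:365],None,fx=3,fy=3,interpolation=cv2.INTER_CUBIC))
c=ctrl.read_camera('side');cv2.imwrite('pics/s7.png',cv2.resize(c['image'][175:255,245:345],None,fx=7,fy=7,interpolation=cv2.INTER_CUBIC))
st()
E
```

```text
t 33.10 plat x 38.8 y 36.5 z 72.8 mm F plat -11.6 -10.2 13.5 yaw 0.4190 tilt [-0.1282 -0.1072] gap 0.0133 mom [-2.2492  1.3956  1.1069]
per 1cm: plat x [ 0.9868 -0.0106 -0.1615] y [-0.0177 -0.9989 -0.0428] down [ 0.1609 -0.0451  0.9859]
t 33.20 plat x 38.9 y 36.5 z 72.9 mm F plat -13.1 -12.6 16.1 yaw 0.4198 tilt [-0.1279 -0.1075] gap 0.0130 mom [-2.9415  1.7107  1.1282]
```

View pics/w14.png

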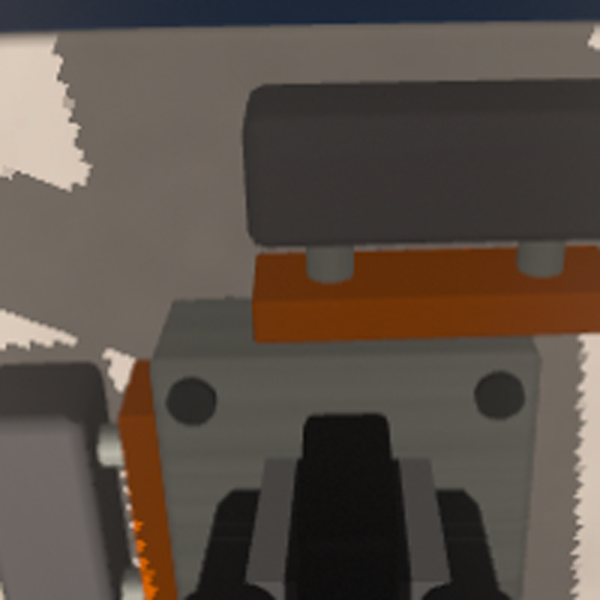

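View pics/s7.png

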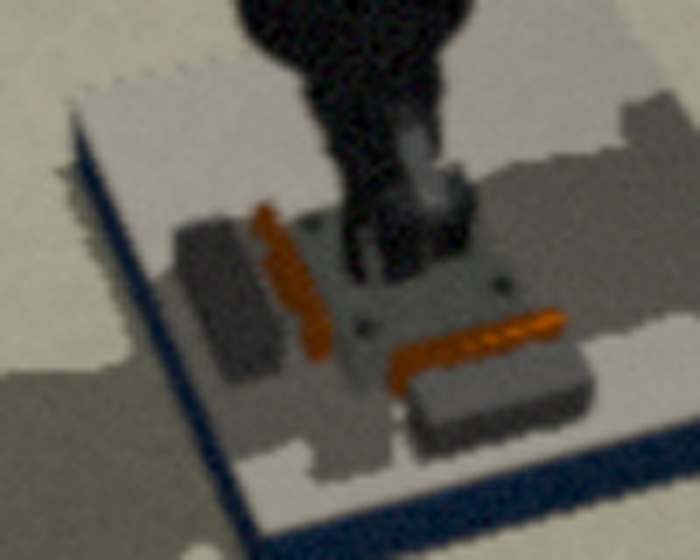

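>>> apply_moves(
  plan=[
    [0.1,-0.06,0.33,-0.003],
    [0.1,-0.06,0.33,-0.003],
    [0.1,-0.06,0.33,-0.003],
    [0.1,-0.06,0.33,-0.003],
    [0.1,-0.06,0.33,-0.003],
    [0.1,-0.06,0.33,0],
    [0.1,-0.06,0.33,0],
    [0.1,-0.06,0.33,0],
  ],
)

```text
time: 34.0
eef_pos: [0.5461, 0.0243, 0.0729]
ee_rot: [0.049, 0.973, 0.212, -0.08]
force: [-11.0, -3.3, 33.0]
finger_gap: 0.013
```

```bash
python3 - <<'E'
from h import *
st();ax()
E
```

```text
t 34.00 plat x 39.3 y 35.5 z 72.9 mm F plat -11.4 1.6 33.0 yaw 0.4240 tilt [-0.134  -0.1293] gap 0.0130 mom [0.0046 2.993  0.0009]
per 1cm: plat x [ 0.9844 -0.002  -0.1762] y [-0.0128 -0.9981 -0.0604] down [ 0.1757 -0.0618  0.9825]
```

>>> apply_moves(
  plan=[
    [0.2,-0.2,-0.1,-0.003],
    [0.26,-0.31,0.04,-0.003],
    [0.26,-0.31,0.04,-0.003],
    [0.26,-0.31,0.04,0],
    [0.26,-0.31,0.04,0],
    [0.26,-0.31,0.04,0],
    [0.26,-0.31,0.04,0],
    [0.26,-0.31,0.04,0],
  ],
  grip_force=20,
)

```text
time: 34.8
eef_pos: [0.5468, 0.0256, 0.0748]
ee_rot: [0.068, 0.971, 0.207, -0.095]
force: [-6.2, -7.7, 17.3]
finger_gap: 0.0129
```

```bash
python3 - <<'E'
from h import *
st();ax()
c=ctrl.read_camera('wrist');a=c['image'];cv2.imwrite('pics/w15.png',cv2.resize(a[110:310,165:365],None,fx=3,fy=3,interpolation=cv2.INTER_CUBIC))
import pickle;pickle.dump(c,open('w15.pkl','wb'))
E
```

```text
t 34.80 plat x 40.5 y 36.4 z 74.8 mm F plat -8.9 -4.3 17.3 yaw 0.4101 tilt [-0.1563 -0.1724] gap 0.0129 mom [-1.121   1.7919  0.4083]
per 1cm: plat x [ 0.9767 -0.0064 -0.2146] y [-0.0263 -0.9956 -0.0901] down [ 0.2131 -0.0936  0.9725]
```

View pics/w15.png

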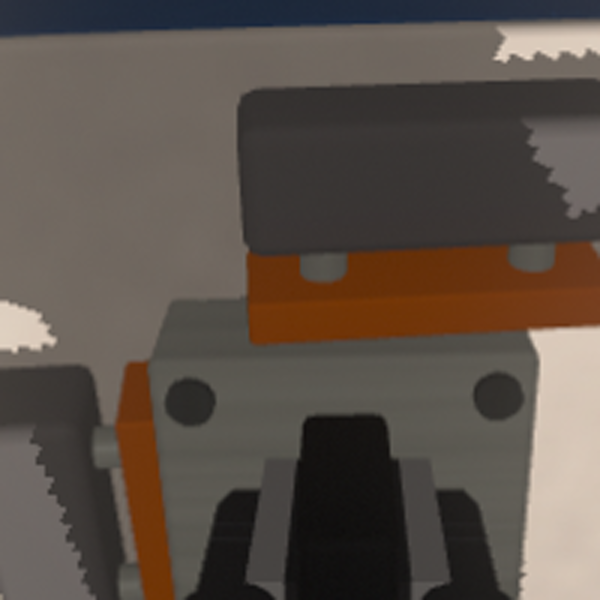

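>>> apply_moves(
  plan=[
    [-0.36,0.47,0.38,-0.004],
    [-0.36,0.47,0.38,-0.004],
    [-0.36,0.47,0.38,-0.004],
    [-0.36,0.47,0.38,0],
    [-0.36,0.47,0.38,0],
    [-0.36,0.47,0.38,0],
    [-0.36,0.47,0.38,0],
    [-0.36,0.47,0.38,0],
  ],
  grip_force=60,
)

```text
time: 35.65
eef_pos: [0.5469, 0.0213, 0.0728]
ee_rot: [0.047, 0.971, 0.223, -0.073]
force: [-4.7, 7.9, 21.9]
finger_gap: 0.0128
```

```bash
python3 - <<'E'
from h import *
st();ax()
E
```

```text
t 35.65 plat x 38.8 y 32.4 z 72.8 mm F plat -0.9 9.1 21.9 yaw 0.4475 tilt [-0.12   -0.1236] gap 0.0128 mom [ 2.4542  1.4173 -0.446 ]
per 1cm: plat x [ 0.9867  0.0201 -0.161 ] y [ 0.0103 -0.9981 -0.0612] down [ 0.1619 -0.0587  0.9851]
```

>>> apply_moves(
  plan=[
    [-0.35,0.57,0.38,0.002],
    [-0.35,0.57,0.38,0.002],
    [-0.35,0.57,0.38,0.002],
    [-0.35,0.57,0.38,0.002],
    [-0.35,0.57,0.36,0.002],
    [-0.35,0.57,0.36,0.002],
    [-0.35,0.57,0.36,0],
    [-0.35,0.57,0.36,0],
  ],
)

```text
time: 36.45
eef_pos: [0.5467, 0.0191, 0.0709]
ee_rot: [0.023, 0.971, 0.231, -0.054]
force: [-8.3, 10.3, 26.4]
finger_gap: 0.0131
```

```bash
python3 - <<'E'
from h import *
st();ax()
E
```

```text
t 36.45 plat x 37.7 y 30.5 z 70.9 mm F plat -3.1 12.8 26.4 yaw 0.4650 tilt [-0.0947 -0.0697] gap 0.0131 mom [ 2.9331  2.0997 -0.475 ]
per 1cm: plat x [ 0.9929  0.0303 -0.1153] y [ 0.0278 -0.9993 -0.0231] down [ 0.1159 -0.0197  0.9931]
```

>>> apply_moves(
  plan=[
    [-0.25,0.6,0.33,0.005],
    [-0.25,0.6,0.33,0.005],
    [-0.25,0.6,0.33,0.005],
    [-0.25,0.6,0.33,0.005],
    [-0.25,0.6,0.33,0.005],
    [-0.25,0.6,0.33,0.003],
    [-0.25,0.6,0.33,0],
    [-0.25,0.6,0.33,0],
  ],
)

```text
time: 37.25
eef_pos: [0.547, 0.019, 0.0711]
ee_rot: [0.004, 0.971, 0.234, -0.046]
force: [-10.4, 11.5, 29.4]
finger_gap: 0.0131
```

```bash
python3 - <<'E'
from h import *
st();ax()
c=ctrl.read_camera('wrist');a=c['image'];cv2.imwrite('pics/w16.png',cv2.resize(a[110:310,165:365],None,fx=3,fy=3,interpolation=cv2.INTER_CUBIC))
c=ctrl.read_camera('side');cv2.imwrite('pics/s8.png',cv2.resize(c['image'][175:255,245:345],None,fx=7,fy=7,interpolation=cv2.INTER_CUBIC))
E
```

```text
t 37.25 plat x 37.9 y 30.3 z 71.1 mm F plat -4.5 14.8 29.4 yaw 0.4745 tilt [-0.0875 -0.0284] gap 0.0131 mom [ 1.5444  2.8119 -0.5817]
per 1cm: plat x [ 0.9952  0.0362 -0.0913] y [ 0.0374 -0.9992  0.0113] down [0.0908 0.0147 0.9958]
```

View pics/w16.png

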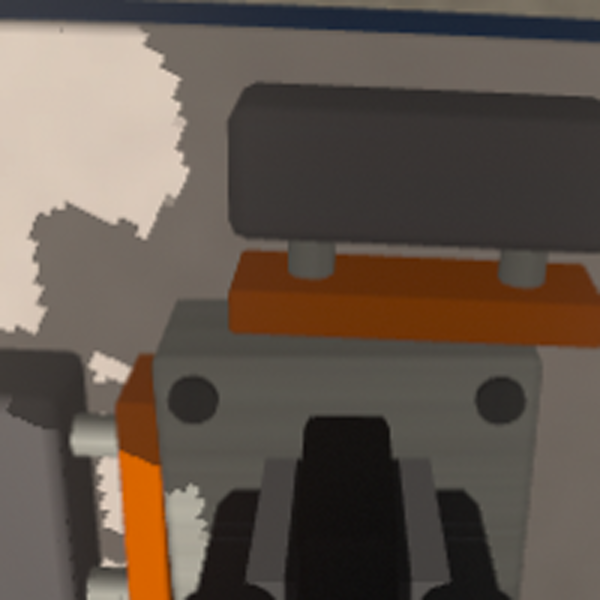

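View pics/s8.png

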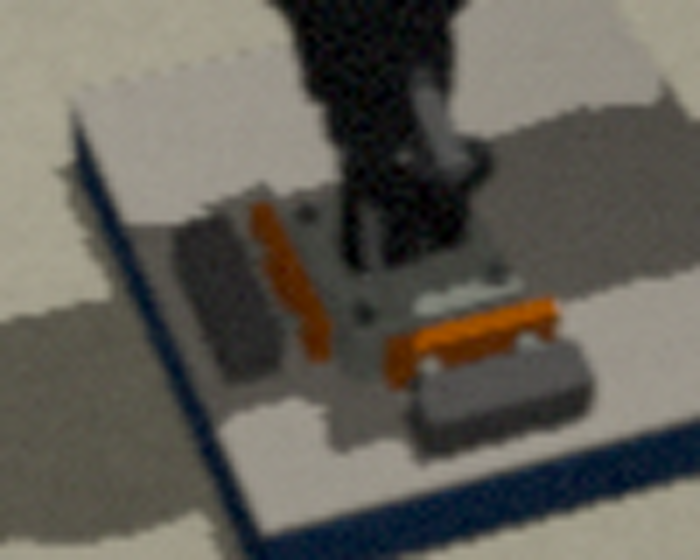

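>>> apply_moves(
  plan=[
    [-0.3,0.62,0.33,0.006],
    [-0.3,0.62,0.33,0.006],
    [-0.3,0.62,0.33,0.006],
    [-0.3,0.62,0.33,0.006],
    [-0.3,0.62,0.33,0.006],
    [-0.3,0.62,0.33,0.006],
    [-0.3,0.62,0.33,0.006],
    [-0.3,0.62,0.33,0.006],
  ],
)

```text
time: 38.15
eef_pos: [0.5482, 0.0184, 0.0717]
ee_rot: [-0.015, 0.973, 0.229, -0.036]
force: [-9.9, 11.9, 30.6]
finger_gap: 0.0131
```

```bash
python3 - <<'E'
from h import *
st();ax()
E
```

```text
t 38.15 plat x 38.7 y 29.2 z 71.7 mm F plat -3.9 14.9 30.6 yaw 0.4633 tilt [-0.0765  0.0134] gap 0.0131 mom [ 1.6919  2.8352 -0.1361]
per 1cm: plat x [ 0.9977  0.0234 -0.0636] y [ 0.0262 -0.9987  0.0446] down [0.0625 0.0461 0.997 ]
```

>>> apply_moves(
  plan=[
    [-0.4,0.62,0.33,0.006],
    [-0.4,0.62,0.33,0.006],
    [-0.4,0.62,0.33,0.006],
    [-0.4,0.62,0.33,0.006],
    [-0.4,0.62,0.33,0.004],
    [-0.4,0.62,0.33,0.004],
    [-0.4,0.62,0.33,0.004],
    [-0.4,0.62,0.33,0.004],
  ],
)

```text
time: 38.95
eef_pos: [0.5497, 0.0175, 0.0722]
ee_rot: [-0.035, 0.973, 0.227, -0.019]
force: [-8.6, 10.9, 30.1]
finger_gap: 0.013
```

```bash
python3 - <<'E'
from h import *
st();ax()
E
```

```text
t 38.95 plat x 39.7 y 27.9 z 72.2 mm F plat -3.2 13.5 30.1 yaw 0.4589 tilt [-0.0525  0.0604] gap 0.0130 mom [ 2.0335  2.5092 -0.2423]
per 1cm: plat x [ 0.9996  0.0203 -0.022 ] y [ 0.0219 -0.9968  0.0769] down [0.0204 0.0773 0.9968]
```

>>> apply_moves(
  plan=[
    [0.2,-0.4,-0.25,0],
    [0.5,-0.8,-0.05,0],
    [0.6,-1.0,0,0],
    [0.6,-1.0,-0.02,0],
    [0.6,-0.9,-0.04,0],
    [0.6,-0.9,-0.06,-0.002],
    [0.5,-0.8,-0.06,-0.002],
    [0.5,-0.7,-0.06,-0.002],
  ],
)

```text
time: 39.75
eef_pos: [0.5494, 0.0256, 0.0721]
ee_rot: [0.004, 0.976, 0.211, -0.044]
force: [-2.9, -12.8, 3.6]
finger_gap: 0.0128
```

```bash
python3 - <<'E'
from h import *
st();ax()
c=ctrl.read_camera('wrist');a=c['image'];cv2.imwrite('pics/w17.png',cv2.resize(a[110:310,165:365],None,fx=3,fy=3,interpolation=cv2.INTER_CUBIC))
import pickle;pickle.dump(c,open('w17.pkl','wb'))
c=ctrl.read_camera('side');cv2.imwrite('pics/s9.png',cv2.resize(c['image'][175:255,245:345],None,fx=7,fy=7,interpolation=cv2.INTER_CUBIC))
st()
E
```

```text
t 39.75 plat x 42.9 y 35.3 z 72.1 mm F plat -8.1 -10.4 3.6 yaw 0.4268 tilt [-0.0844 -0.0255] gap 0.0128 mom [-3.0755  0.766   0.6763]
per 1cm: plat x [ 0.9961 -0.0112 -0.0873] y [-0.0102 -0.9999  0.0126] down [0.0874 0.0117 0.9961]
t 39.85 plat x 43.0 y 35.4 z 72.0 mm F plat -8.7 -11.4 4.7 yaw 0.4277 tilt [-0.0844 -0.0257] gap 0.0129 mom [-3.5709  0.6696  0.6167]
```

View pics/w17.png

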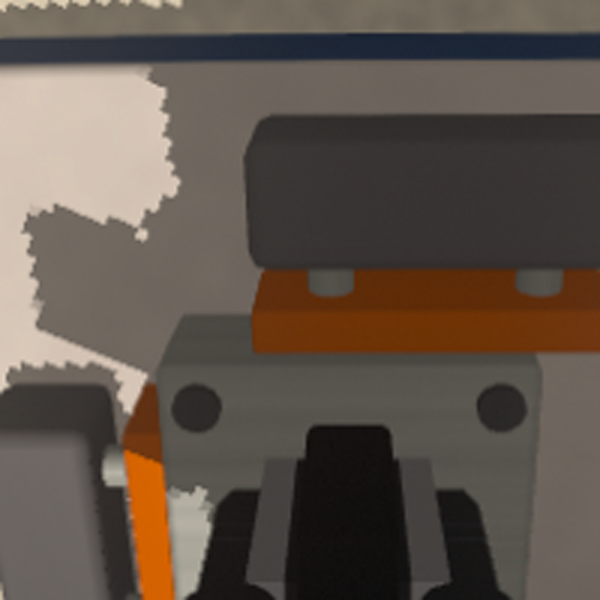

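View pics/s9.png

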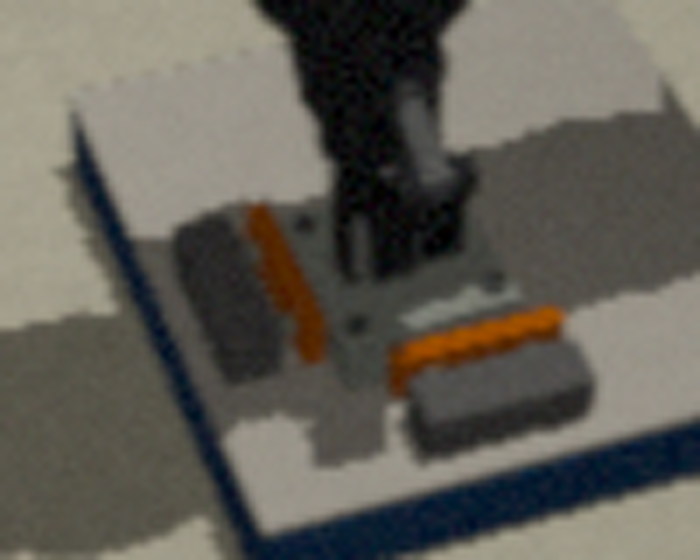

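```bash
python3 - <<'E'
from h import *
import pickle
c=pickle.load(open("w17.pkl","rb"));a=c['image']
cv2.imwrite('pics/w17b.png',cv2.resize(a[140:330,150:300],None,fx=5,fy=3.1,interpolation=cv2.INTER_CUBIC))
cv2.imwrite('pics/w17c.png',cv2.resize(a[140:260,230:390],None,fx=4.5,fy=4.5,interpolation=cv2.INTER_CUBIC))
E
```

```text
(no output)
```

View pics/w17b.png

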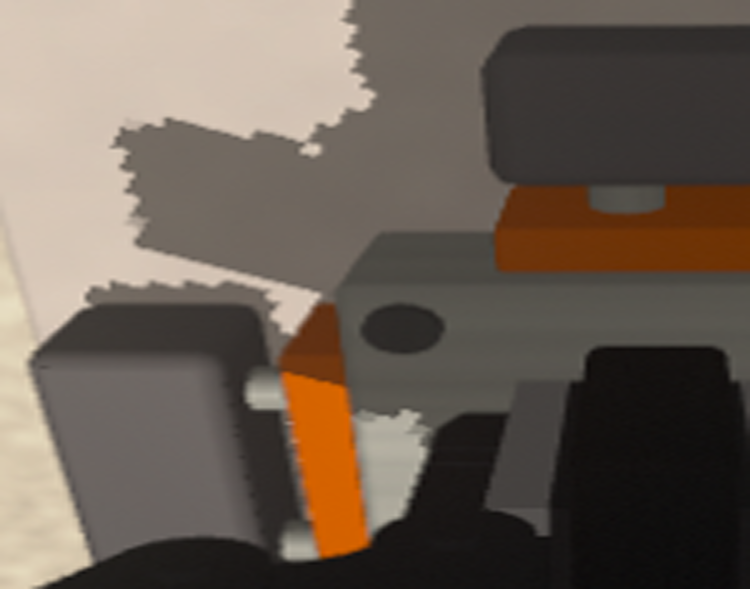

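View pics/w17c.png

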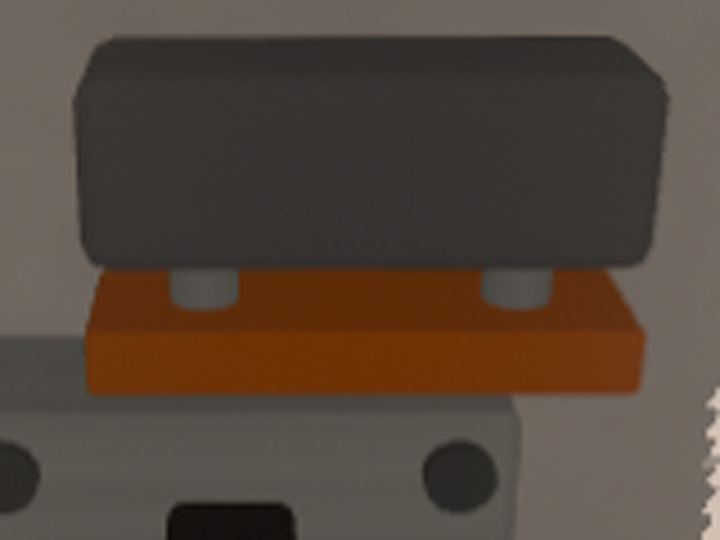

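```bash
python3 - <<'E'
from h import *
import pickle
y=.437;ex=np.array([np.cos(y),np.sin(y)]);ey=np.array([-ex[1],ex[0]]);C=np.array([.5255,-.0245])
def P(f,pts,off,s,z):
    c=pickle.load(open(f,"rb"));p=(np.array(pts,float)+.5)/s-.5+off; q=ray(c,p,z)[:,:2]-C
    return np.c_[q@ex,q@ey]*1e3
print("rest x  housing/plate front", P("w1.pkl",[(410,150)],(200,110),4,.062),P("w1.pkl",[(410,241)],(200,110),4,.0615))
print("now x", P("w17.pkl",[(370,265)],(230,140),4.5,.062),P("w17.pkl",[(370,392)],(230,140),4.5,.0615))
print("rest y housing/plate front top", P("w1.pkl",[(137,400)],(200,110),4,.062),P("w1.pkl",[(227,400)],(200,110),4,.0615))
print("now y", P("w17.pkl",[(238,450)],(150,140),[5,3.1],.062),P("w17.pkl",[(357,450)],(150,140),[5,3.1],.0615))
print("plate x edge", P("w17.pkl",[(90,392),(638,392)],(230,140),4.5,.0615))
print("cell top edge", P("w17.pkl",[(20,410),(515,412)],(230,140),4.5,.066), "screws",P("w17.pkl",[(2,478),(460,477)],(230,140),4.5,.066))
E
```

```text
rest x  housing/plate front [[81.3129 21.1937]] [[61.2438 20.5358]]
now x [[82.2538 20.2836]] [[66.8617 19.8054]]
rest y housing/plate front top [[23.4326 82.3158]] [[23.5454 61.5517]]
now y [[31.5824 81.8485]] [[31.3042 68.7228]]
plate x edge [[ 66.9952  51.0755]
 [ 66.6981 -10.1811]]
cell top edge [[67.0588 58.2884]
 [66.5837  4.3487]] screws [[58.5497 60.9067]
 [58.5079  9.897 ]]
```

>>> apply_moves(
  plan=[
    [-0.1,0.3,0.4,0],
    [-0.2,0.6,0.34,0],
    [-0.2,0.62,0.34,0.002],
    [-0.2,0.62,0.34,0.004],
    [-0.2,0.62,0.34,0.004],
    [-0.2,0.62,0.34,0.004],
    [-0.2,0.62,0.33,0.004],
    [-0.2,0.62,0.33,0.004],
  ],
)

```text
time: 40.65
eef_pos: [0.5486, 0.0239, 0.0713]
ee_rot: [-0.013, 0.975, 0.217, -0.041]
force: [-14.1, 9.4, 32.4]
finger_gap: 0.0129
```

```bash
python3 - <<'E'
from h import *
st();ax()
E
```

```text
t 40.65 plat x 41.4 y 34.1 z 71.3 mm F plat -8.8 14.4 32.4 yaw 0.4391 tilt [-0.0856  0.0067] gap 0.0129 mom [ 1.6806  2.5976 -0.1034]
per 1cm: plat x [ 0.9972 -0.0011 -0.0748] y [ 0.0021 -0.9991  0.0423] down [0.0747 0.0423 0.9963]
```

>>> apply_moves(
  plan=[
    [-0.4,0.62,0.33,0.003],
    [-0.4,0.62,0.33,0.003],
    [-0.4,0.62,0.33,0.003],
    [-0.4,0.62,0.33,0.003],
    [-0.4,0.62,0.33,0.003],
    [-0.4,0.62,0.33,0.003],
    [-0.4,0.62,0.33,0.003],
    [-0.4,0.62,0.33,0.003],
  ],
)

```text
time: 41.45
eef_pos: [0.5485, 0.0224, 0.0719]
ee_rot: [-0.033, 0.974, 0.222, -0.023]
force: [-8.1, 12.3, 29.7]
finger_gap: 0.0126
```

```bash
python3 - <<'E'
from h import *
st();ax()
E
```

```text
t 41.45 plat x 40.7 y 32.8 z 71.9 mm F plat -2.1 14.6 29.7 yaw 0.4487 tilt [-0.0596  0.0545] gap 0.0126 mom [ 2.0367  2.3279 -0.376 ]
per 1cm: plat x [ 0.9995  0.0094 -0.031 ] y [ 0.0117 -0.9971  0.0746] down [0.0302 0.0749 0.9967]
```

>>> apply_moves(
  plan=[
    [0.3,-0.4,-0.25,0],
    [0.7,-0.8,-0.05,-0.002],
    [0.8,-0.9,0,-0.003],
    [0.8,-0.9,-0.03,-0.003],
    [0.8,-0.9,-0.05,-0.003],
    [0.8,-0.8,-0.06,-0.003],
    [0.8,-0.8,-0.07,-0.003],
    [0.7,-0.7,-0.07,-0.003],
  ],
)

```text
time: 42.25
eef_pos: [0.5502, 0.0264, 0.0719]
ee_rot: [0.011, 0.975, 0.212, -0.065]
force: [-12.5, -15.2, 19.0]
finger_gap: 0.0133
```

```bash
python3 - <<'E'
from h import *
st();ax()
import pickle
c=ctrl.read_camera('wrist');a=c['image'];pickle.dump(c,open('w18.pkl','wb'))
cv2.imwrite('pics/w18b.png',cv2.resize(a[140:330,150:300],None,fx=5,fy=3.1,interpolation=cv2.INTER_CUBIC))
cv2.imwrite('pics/w18c.png',cv2.resize(a[140:260,230:390],None,fx=4.5,fy=4.5,interpolation=cv2.INTER_CUBIC))
st()
E
```

```text
t 42.25 plat x 44.0 y 35.6 z 71.9 mm F plat -17.8 -8.5 19.0 yaw 0.4280 tilt [-0.1217 -0.0485] gap 0.0133 mom [-3.2939  2.1037  0.6347]
per 1cm: plat x [ 0.9914 -0.0099 -0.1308] y [-0.009  -0.9999  0.0075] down [0.1309 0.0063 0.9914]
t 42.30 plat x 44.0 y 35.6 z 71.9 mm F plat -20.0 -11.0 20.2 yaw 0.4285 tilt [-0.1222 -0.0497] gap 0.0131 mom [-3.8296  2.3318  0.6712]
```

View pics/w18b.png

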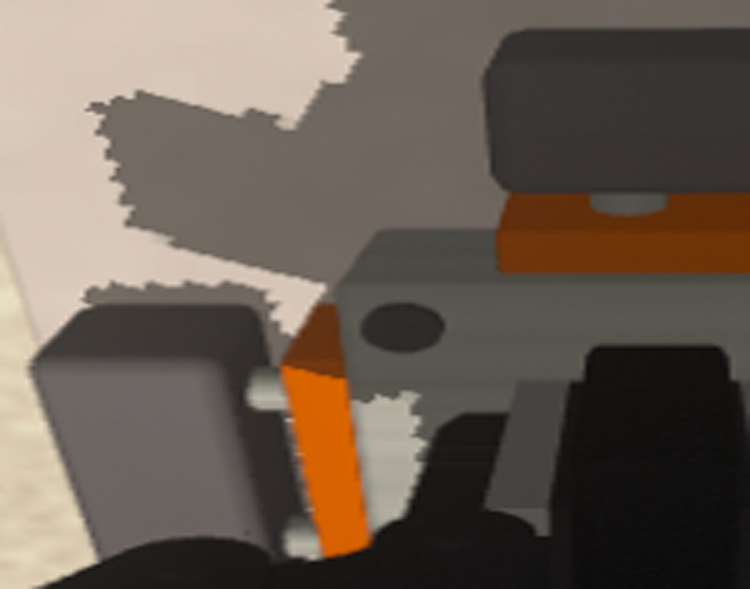

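View pics/w18c.png

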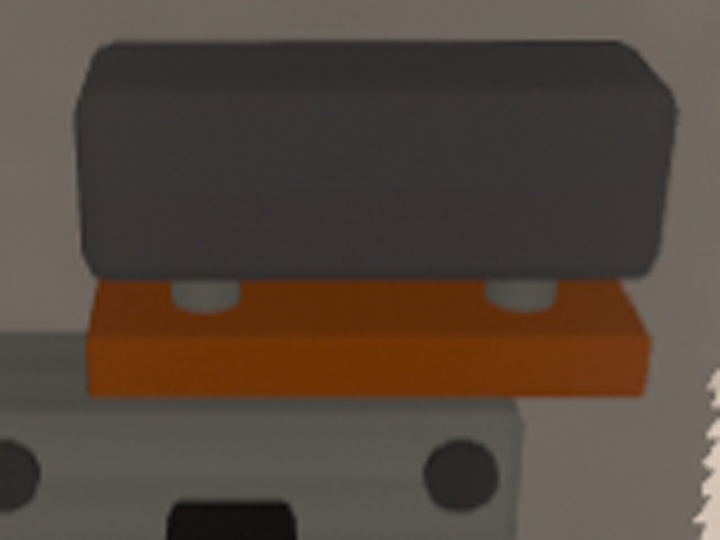

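```bash
python3 - <<'E'
from h import *
import pickle
y=.437;ex=np.array([np.cos(y),np.sin(y)]);ey=np.array([-ex[1],ex[0]]);C=np.array([.5255,-.0245])
def P(f,pts,off,s,z):
    c=pickle.load(open(f,"rb"));p=(np.array(pts,float)+.5)/s-.5+off; q=ray(c,p,z)[:,:2]-C
    return np.c_[q@ex,q@ey]*1e3
print("now x", P("w18.pkl",[(370,276),(370,395)],(230,140),4.5,.0618))
print("now y", P("w18.pkl",[(240,450),(357,450)],(150,140),[5,3.1],.0618))
print("plate x edge", P("w18.pkl",[(90,395),(643,395)],(230,140),4.5,.0615))
# cell: block top plane estimate; top front edge vs bottom front edge 3D check
print("cell top", P("w18.pkl",[(515,412)],(230,140),4.5,.066))
print("cell bottom corner top-left, z .04",P("w18.pkl",[(378,230),(493,231)],(150,140),[5,3.1],.04), "top z.066",P("w18.pkl",[(337,283),(493,283)],(150,140),[5,3.1],.066))
E
```

```text
now x [[82.2686 20.7046]
 [67.8435 20.2169]]
now y [[31.8463 81.9618]
 [31.9109 68.9234]]
plate x edge [[ 67.8398  51.2253]
 [ 67.4786 -10.2034]]
cell top [[67.9767  4.8771]]
cell bottom corner top-left, z .04 [[64.7212 67.189 ]
 [64.4455 54.1904]] top z.066 [[68.4142 66.7235]
 [68.355  51.4698]]
```

```bash
cat > pnp.py <<'E'
from h import *
import pickle
SL,SR,TL,TR,BL,BR=(25,25,26),(25,-25,26),(32,32,26),(32,-32,26),(32,32,0),(32,-32,0);RL,RR=(22,7,26),(22,-7,26)
def go(f,pts):
    c=pickle.load(open(f,"rb"));o=np.array([p[0] for p in pts],float);i=np.array([(np.array(p[1],float)+.5)/p[3]-.5+p[2] for p in pts])
    K,D=np.array(c["intrinsics"]),np.array(c["dist"])
    ok,r,t=cv2.solvePnP(o,i,K,D,flags=cv2.SOLVEPNP_SQPNP);ok,r,t=cv2.solvePnP(o,i,K,D,r,t,True)
    pr=cv2.projectPoints(o,r,t,K,D)[0].reshape(-1,2);V=c["view"][:3,:3]
    M=V.T@cv2.Rodrigues(r)[0];pos=V.T@(t.ravel()/1000-c["view"][:3,3])
    print(f,"cell z axis",M[:,2],"yaw %.4f"%np.arctan2(M[1,0],M[0,0]),"pos",pos,"rms px %.2f"%np.sqrt(((pr-i)**2).sum(1).mean()))
E
python3 - <<'E'
from pnp import *
a=((165,150),(4.2,3.5));go("w9.pkl",[(SL,(266,281),*a),(SR,(684,289),*a),(TL,(212,240),*a),(TR,(740,243),*a),(BL,(252,180),*a),(BR,(715,184),*a),(RL,(420,306),*a),(RR,(528,306),*a)])
b=((150,140),(5,3.1));d=((230,140),(4.5,4.5))
go("w18.pkl",[(SL,(402,328),*b),(SR,(461,475),*d),(TL,(337,285),*b),(TR,(520,405),*d),(BL,(378,230),*b),(RL,(590,347),*b),(RR,(722,347),*b)])
E
```

```text
w9.pkl cell z axis [ 0.023  -0.0004  0.9997] yaw 0.4359 pos [ 0.5302 -0.0032  0.0394] rms px 0.77
w18.pkl cell z axis [0.1032 0.0604 0.9928] yaw 0.4454 pos [0.5398 0.021  0.0429] rms px 1.35
```

>>> apply_moves(
  plan=[
    [-0.35,0.4,0.36,0],
    [-0.45,0.6,0.36,0],
    [-0.45,0.6,0.36,0.002],
    [-0.45,0.6,0.36,0.003],
    [-0.45,0.6,0.36,0.003],
    [-0.45,0.6,0.35,0.003],
    [-0.45,0.6,0.35,0.003],
    [-0.45,0.6,0.35,0.003],
  ],
  grip_force=90,
)

```text
time: 43.1
eef_pos: [0.5486, 0.0222, 0.0713]
ee_rot: [-0.009, 0.975, 0.22, -0.042]
force: [-7.8, 11.5, 25.9]
finger_gap: 0.0126
```

```bash
python3 - <<'E'
from h import *
st();ax()
E
```

```text
t 43.10 plat x 40.7 y 32.5 z 71.3 mm F plat -2.2 13.7 25.9 yaw 0.4449 tilt [-0.0861 -0.0003] gap 0.0126 mom [ 2.2857  1.3436 -0.1754]
per 1cm: plat x [ 0.9969  0.005  -0.0781] y [ 0.0079 -0.9993  0.0362] down [0.0779 0.0367 0.9963]
```

>>> apply_moves(
  plan=[
    [-0.55,0.55,0.34,0.003],
    [-0.55,0.55,0.34,0.003],
    [-0.55,0.55,0.34,0.003],
    [-0.55,0.55,0.34,0.003],
    [-0.55,0.55,0.34,0.003],
    [-0.55,0.55,0.34,0.003],
    [-0.55,0.55,0.34,0.003],
    [-0.55,0.55,0.34,0.003],
  ],
)

```text
time: 43.9
eef_pos: [0.5486, 0.0212, 0.0718]
ee_rot: [-0.03, 0.974, 0.224, -0.011]
force: [-3.6, 12.4, 27.9]
finger_gap: 0.0127
```

```bash
python3 - <<'E'
from h import *
import pickle
st();ax()
c=ctrl.read_camera('wrist');a=c['image'];pickle.dump(c,open('w19.pkl','wb'))
cv2.imwrite('pics/w19.png',cv2.resize(a[150:320,165:355],None,fx=4.2,fy=3.5,interpolation=cv2.INTER_CUBIC))
E
```

```text
t 43.90 plat x 40.3 y 31.6 z 71.8 mm F plat 2.0 12.7 27.9 yaw 0.4525 tilt [-0.0353  0.0532] gap 0.0127 mom [ 2.0116  1.662  -0.3316]
per 1cm: plat x [ 0.9998  0.0149 -0.0095] y [ 0.0155 -0.9979  0.0631] down [0.0085 0.0632 0.998 ]
```

View pics/w19.png

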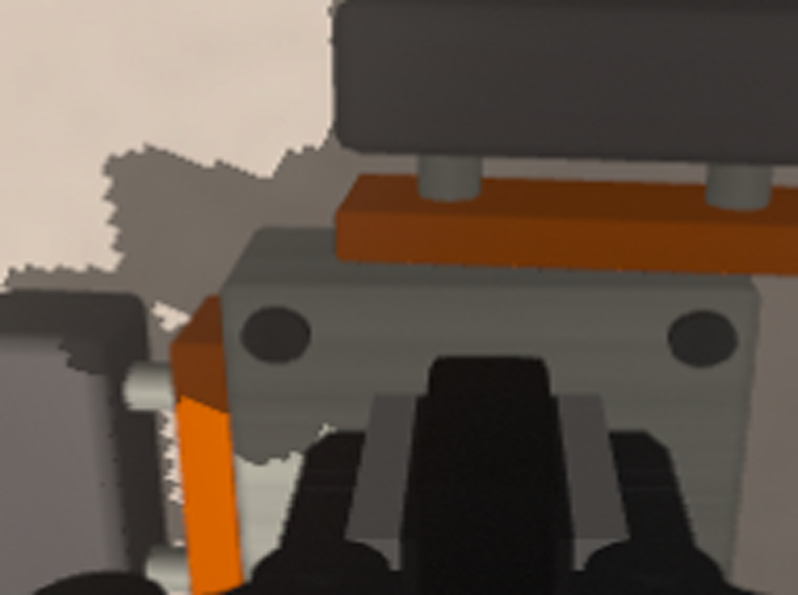

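```bash
python3 - <<'E'
from pnp import *
a=((165,150),(4.2,3.5));go("w19.pkl",[(SL,(276,334),*a),(SR,(703,338),*a),(TL,(222,286),*a),(TR,(758,288),*a),(BL,(262,228),*a),(RL,(431,357),*a),(RR,(547,357),*a)])
E
```

```text
w19.pkl cell z axis [ 0.0269 -0.0098  0.9996] yaw 0.4630 pos [0.5401 0.0179 0.0417] rms px 0.92
```

>>> apply_moves(
  plan=[
    [-0.4,0.62,0.3,0.003],
    [-0.4,0.62,0.3,0.003],
    [-0.4,0.62,0.3,0.003],
    [-0.4,0.62,0.3,0.003],
    [-0.4,0.62,0.29,0.003],
    [-0.4,0.62,0.29,0.003],
    [-0.4,0.62,0.28,0.003],
    [-0.4,0.62,0.28,0.003],
  ],
)

```text
time: 44.75
eef_pos: [0.55, 0.0204, 0.0726]
ee_rot: [-0.051, 0.973, 0.226, 0.004]
force: [-5.3, 13.5, 25.9]
finger_gap: 0.0126
```

```bash
python3 - <<'E'
from h import *
st();ax()
E
```

```text
t 44.75 plat x 41.2 y 30.3 z 72.6 mm F plat 0.9 14.4 25.9 yaw 0.4552 tilt [-0.0157  0.1009] gap 0.0126 mom [ 2.5826  1.9583 -0.3798]
per 1cm: plat x [0.9994 0.021  0.0285] y [ 0.0181 -0.995   0.0981] down [-0.0304  0.0975  0.9948]
```

>>> apply_moves(
  plan=[
    [-0.47,0.56,0.27,0.003],
    [-0.47,0.56,0.27,0.003],
    [-0.47,0.56,0.27,0.003],
    [-0.47,0.56,0.26,0.003],
    [-0.47,0.56,0.26,0.003],
    [-0.47,0.56,0.25,0.003],
    [-0.47,0.5,0.25,0.003],
    [-0.4,0.4,0.25,0.003],
  ],
)

```text
time: 45.55
eef_pos: [0.5506, 0.0197, 0.0737]
ee_rot: [-0.07, 0.971, 0.226, 0.023]
force: [-5.2, 7.3, 27.0]
finger_gap: 0.0127
```

```bash
python3 - <<'E'
from h import *
st();ax()
E
```

```text
t 45.55 plat x 41.4 y 29.4 z 73.7 mm F plat -1.6 8.9 27.0 yaw 0.4515 tilt [0.0128 0.1455] gap 0.0127 mom [ 1.1324  1.9606 -0.3516]
per 1cm: plat x [0.997  0.0239 0.0732] y [ 0.0145 -0.9919  0.1265] down [-0.0756  0.125   0.9893]
```

>>> apply_moves(
  plan=[
    [0.3,-0.4,-0.15,-0.003],
    [0.7,-0.8,0.08,-0.003],
    [0.8,-0.9,0.12,-0.003],
    [0.8,-0.9,0.1,-0.003],
    [0.8,-0.9,0.08,-0.003],
    [0.7,-0.8,0.06,-0.003],
    [0.7,-0.8,0.05,-0.003],
    [0.6,-0.8,0.03,-0.003],
  ],
)

```text
time: 46.35
eef_pos: [0.5519, 0.0257, 0.0722]
ee_rot: [-0.028, 0.976, 0.217, -0.013]
force: [-8.1, -17.6, 14.5]
finger_gap: 0.013
```

```bash
python3 - <<'E'
from h import *
import pickle
st();ax()
c=ctrl.read_camera('wrist');a=c['image'];pickle.dump(c,open('w20.pkl','wb'))
cv2.imwrite('pics/w20.png',cv2.resize(a[140:310,165:355],None,fx=4.2,fy=3.5,interpolation=cv2.INTER_CUBIC))
st()
E
```

```text
t 46.35 plat x 45.2 y 34.3 z 72.2 mm F plat -14.8 -12.5 14.5 yaw 0.4378 tilt [-0.0378  0.0498] gap 0.0130 mom [-4.111   1.3792  0.3896]
per 1cm: plat x [ 0.9999 -0.     -0.0132] y [ 0.0008 -0.9981  0.0611] down [0.0132 0.0611 0.998 ]
t 46.40 plat x 45.2 y 34.4 z 72.2 mm F plat -17.3 -13.3 16.8 yaw 0.4383 tilt [-0.0381  0.0488] gap 0.0127 mom [-4.3784  1.7184  0.3484]
```

View pics/w20.png

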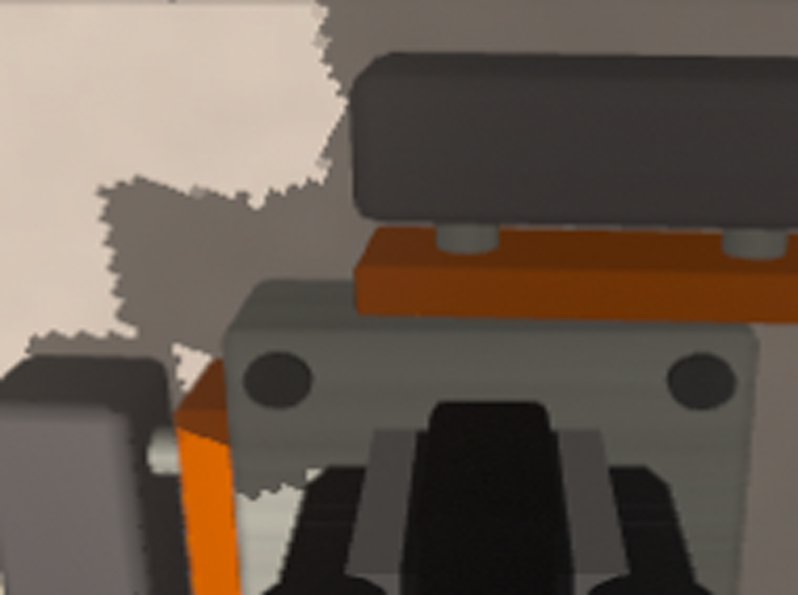

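```bash
python3 - <<'E'
from pnp import *
a=((165,140),(4.2,3.5))
go("w20.pkl",[(SL,(278,380),*a),(SR,(701,381),*a),(TL,(225,331),*a),(TR,(757,333),*a),(BL,(262,282),*a),(RL,(431,403),*a),(RR,(548,403),*a)])
y=.437;ex=np.array([np.cos(y),np.sin(y)]);ey=np.array([-ex[1],ex[0]]);C=np.array([.5255,-.0245])
def P(f,pts,off,s,z):
    c=pickle.load(open(f,"rb"));p=(np.array(pts,float)+.5)/s-.5+off; q=ray(c,p,z)[:,:2]-C
    return np.c_[q@ex,q@ey]*1e3
print("x", P("w20.pkl",[(575,221),(575,318)],*a,.0618))
print("y", P("w20.pkl",[(134,480),(233,480)],*a,.0618))
print("plate x edge", P("w20.pkl",[(357,314),(760,321)],*a,.0615))
c=pickle.load(open("w20.pkl","rb"))
E
python3 - <<'E'
import sys;sys.path.insert(0,'.')
from h import *
import pickle
c=pickle.load(open("w20.pkl","rb"))['image']
cv2.imwrite('pics/w20b.png',cv2.resize(c[180:340,130:290],None,fx=5,fy=3.7,interpolation=cv2.INTER_CUBIC)[:592])
E
```

```text
w20.pkl cell z axis [0.0937 0.0073 0.9956] yaw 0.4476 pos [0.54   0.0213 0.0433] rms px 0.84
x [[82.2955 24.9996]
 [67.5259 24.6673]]
y [[38.2565 81.799 ]
 [38.8476 68.503 ]]
plate x edge [[67.3232 51.2761]
 [67.5015  2.4021]]
```

View pics/w20b.png

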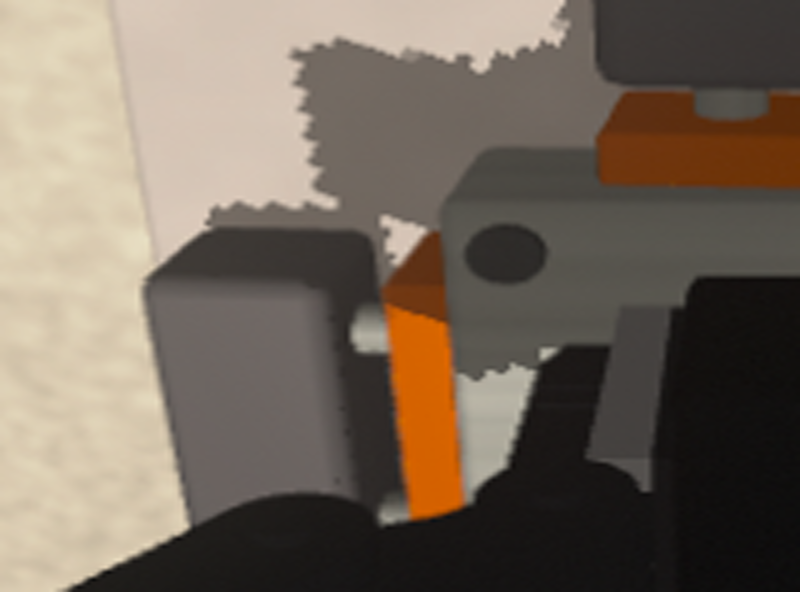

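```bash
python3 - <<'E'
from pnp import *
b=((150,140),(5,3.1));d=((230,140),(4.5,4.5))
go("w17.pkl",[(SL,(402,328),*b),(SR,(460,477),*d),(TL,(337,285),*b),(TR,(518,405),*d),(BL,(380,233),*b),(RL,(588,348),*b),(RR,(723,348),*b)])
w=((165,110),(3,3))
E
python3 - <<'E'
import sys;sys.path.insert(0,'.')
from h import *
c=ctrl.read_camera('side');cv2.imwrite('pics/s10.png',cv2.resize(c['image'][190:255,265:345],None,fx=9,fy=9,interpolation=cv2.INTER_CUBIC)); st()
c=ctrl.read_camera('top');cv2.imwrite('pics/t10.png',cv2.resize(c['image'][190:310,210:350],None,fx=5,fy=5,interpolation=cv2.INTER_CUBIC)); st()
E
```

```text
w17.pkl cell z axis [0.0817 0.0534 0.9952] yaw 0.4458 pos [0.5395 0.0206 0.043 ] rms px 1.38
t 46.45 plat x 45.2 y 34.4 z 72.2 mm F plat -17.6 -13.4 17.1 yaw 0.4385 tilt [-0.0379  0.0495] gap 0.0127 mom [-4.4092  1.7232  0.3448]
t 46.50 plat x 45.2 y 34.3 z 72.2 mm F plat -15.8 -13.3 17.6 yaw 0.4382 tilt [-0.0378  0.0498] gap 0.0128 mom [-4.3351  1.7016  0.4063]
```

View pics/s10.png

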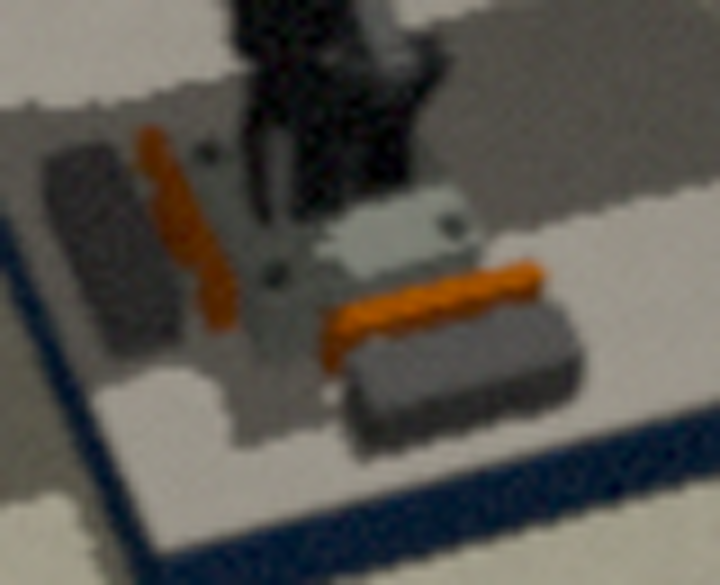

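>>> apply_moves(
  plan=[
    [0.1,-0.3,0.25,0],
    [0.2,-0.3,0.3,0],
    [0.2,-0.3,0.3,0],
    [0.2,-0.3,0.3,0],
    [0.2,-0.3,0.3,0],
    [0.2,-0.3,0.3,0],
    [0.2,-0.3,0.3,0],
    [0.2,-0.3,0.3,0],
  ],
  grip_force=30,
)

```text
time: 47.3
eef_pos: [0.552, 0.0265, 0.0714]
ee_rot: [-0.004, 0.977, 0.212, -0.023]
force: [-12.9, -8.5, 35.6]
finger_gap: 0.0125
```

```bash
python3 - <<'E'
from h import *
import pickle
st();ax()
c=ctrl.read_camera('wrist');a=c['image'];pickle.dump(c,open('w21.pkl','wb'))
cv2.imwrite('pics/w21.png',cv2.resize(a[140:310,165:355],None,fx=4.2,fy=3.5,interpolation=cv2.INTER_CUBIC))
c=ctrl.read_camera('side');cv2.imwrite('pics/s11.png',cv2.resize(c['image'][190:255,265:345],None,fx=9,fy=9,interpolation=cv2.INTER_CUBIC)); st()
E
```

```text
t 47.30 plat x 45.6 y 35.0 z 71.4 mm F plat -15.3 -2.3 35.6 yaw 0.4285 tilt [-0.0474 -0.003 ] gap 0.0125 mom [-1.8738  2.6815  0.5742]
per 1cm: plat x [ 0.999  -0.0093 -0.0442] y [-0.0085 -0.9998  0.0174] down [0.0444 0.017  0.9989]
t 47.40 plat x 45.6 y 35.0 z 71.4 mm F plat -16.4 -3.0 34.6 yaw 0.4288 tilt [-0.0474 -0.0032] gap 0.0128 mom [-2.001   2.5818  0.4216]
```

View pics/w21.png

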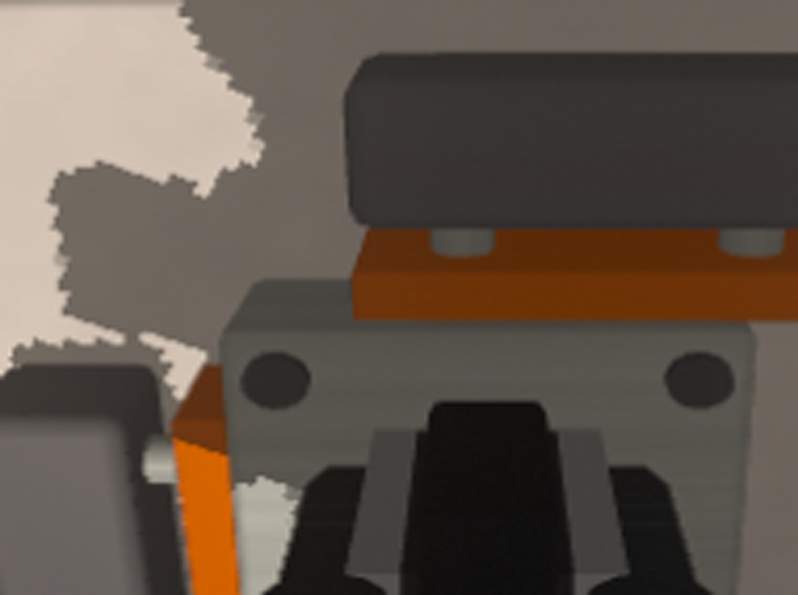

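View pics/s11.png

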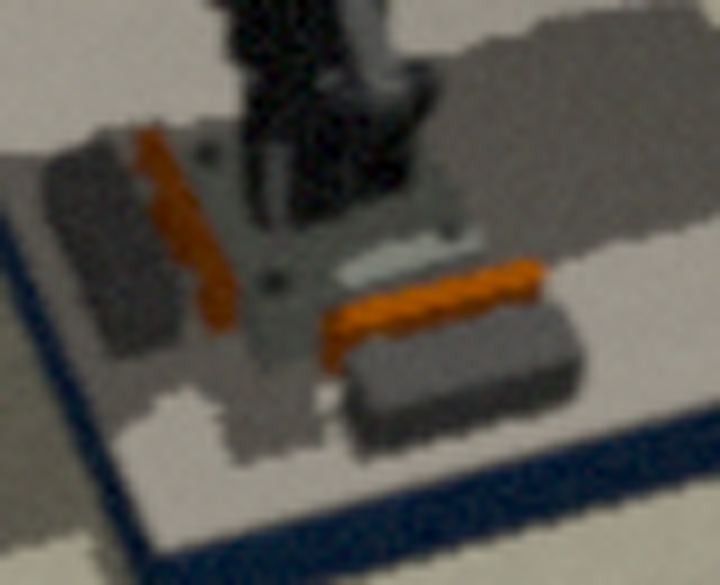

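>>> apply_moves(
  plan=[
    [-0.4,0.4,0.1,0],
    [-0.58,0.5,0.2,-0.001],
    [-0.58,0.5,0.22,-0.001],
    [-0.58,0.5,0.22,0],
    [-0.58,0.5,0.22,0],
    [-0.58,0.5,0.22,0.002],
    [-0.58,0.5,0.22,0.002],
    [-0.58,0.5,0.22,0.002],
  ],
  grip_force=120,
)

```text
time: 48.2
eef_pos: [0.5479, 0.0144, 0.0709]
ee_rot: [-0.02, 0.974, 0.226, 0.005]
force: [-2.6, 10.8, 18.6]
finger_gap: 0.0121
```

```bash
python3 - <<'E'
from h import *
st();ax()
E
```

```text
t 48.20 plat x 36.8 y 25.8 z 70.9 mm F plat 2.3 10.9 18.6 yaw 0.4555 tilt [0.0005 0.0415] gap 0.0121 mom [2.5173 0.1818 0.2044]
per 1cm: plat x [0.9997 0.0192 0.018 ] y [ 0.0185 -0.9991  0.0374] down [-0.0187  0.037   0.9991]
```

>>> apply_moves(
  plan=[
    [-0.5,0.5,0.26,0.003],
    [-0.5,0.5,0.26,0.003],
    [-0.5,0.5,0.26,0.003],
    [-0.5,0.5,0.25,0.003],
    [-0.5,0.5,0.25,0.002],
    [-0.5,0.5,0.24,0.002],
    [-0.5,0.5,0.24,0.002],
    [-0.5,0.5,0.24,0.002],
  ],
)

```text
time: 49.0
eef_pos: [0.5475, 0.0137, 0.0721]
ee_rot: [-0.039, 0.972, 0.231, 0.029]
force: [-6.2, 12.2, 29.6]
finger_gap: 0.0122
```

```bash
python3 - <<'E'
from h import *
import pickle
st();ax()
c=ctrl.read_camera('wrist');a=c['image'];pickle.dump(c,open('w22.pkl','wb'))
cv2.imwrite('pics/w22.png',cv2.resize(a[150:320,165:355],None,fx=4.2,fy=3.5,interpolation=cv2.INTER_CUBIC))
E
```

```text
t 49.00 plat x 36.1 y 25.3 z 72.1 mm F plat -0.5 13.6 29.6 yaw 0.4642 tilt [0.0389 0.0893] gap 0.0122 mom [ 2.1495  2.0635 -0.2965]
per 1cm: plat x [0.9968 0.0318 0.0731] y [ 0.0271 -0.9976  0.0644] down [-0.0749  0.0622  0.9952]
```

View pics/w22.png

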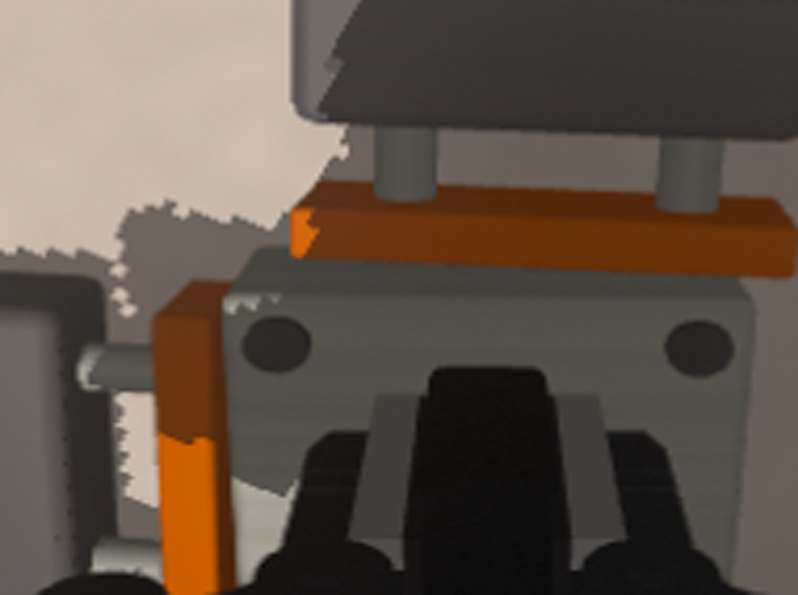

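```bash
python3 - <<'E'
from pnp import *
a=((165,150),(4.2,3.5));go("w22.pkl",[(SL,(277,344),*a),(SR,(700,348),*a),(TL,(223,296),*a),(TR,(755,297),*a),(BL,(257,249),*a),(RL,(431,368),*a),(RR,(547,368),*a)])
E
```

```text
w22.pkl cell z axis [ 0.0415 -0.0432  0.9982] yaw 0.4654 pos [0.5373 0.0107 0.0426] rms px 0.85
```

>>> apply_moves(
  plan=[
    [-0.53,0.58,0.19,0.003],
    [-0.53,0.58,0.19,0.003],
    [-0.53,0.58,0.18,0.003],
    [-0.53,0.58,0.18,0.003],
    [-0.53,0.58,0.17,0.002],
    [-0.53,0.58,0.16,0.002],
    [-0.53,0.58,0.15,0.002],
    [-0.53,0.58,0.15,0.002],
  ],
)

```text
time: 49.85
eef_pos: [0.5462, 0.0118, 0.075]
ee_rot: [-0.062, 0.969, 0.235, 0.051]
force: [-6.0, 13.4, 24.9]
finger_gap: 0.0123
```

```bash
python3 - <<'E'
from h import *
st();ax()
E
```

```text
t 49.85 plat x 34.1 y 24.1 z 75.0 mm F plat 0.3 14.7 24.9 yaw 0.4698 tilt [0.0689 0.1437] gap 0.0123 mom [ 2.8675  1.7882 -0.0989]
per 1cm: plat x [0.9914 0.045  0.1233] y [ 0.0326 -0.9943  0.1011] down [-0.1271  0.0962  0.9872]
```

>>> apply_moves(
  plan=[
    [0.4,-0.5,-0.1,0],
    [0.7,-0.8,0.12,0],
    [0.8,-0.9,0.15,0],
    [0.8,-0.9,0.13,0],
    [0.8,-0.9,0.11,-0.001],
    [0.7,-0.8,0.09,-0.001],
    [0.6,-0.8,0.08,-0.001],
    [0.5,-0.8,0.07,-0.001],
  ],
)

```text
time: 50.65
eef_pos: [0.5502, 0.0255, 0.0709]
ee_rot: [-0.026, 0.976, 0.217, 0.02]
force: [-4.8, -17.4, 13.3]
finger_gap: 0.0121
```

```bash
python3 - <<'E'
from h import *
import pickle
st();ax()
c=ctrl.read_camera('wrist');a=c['image'];pickle.dump(c,open('w23.pkl','wb'))
cv2.imwrite('pics/w23.png',cv2.resize(a[150:320,165:355],None,fx=4.2,fy=3.5,interpolation=cv2.INTER_CUBIC))
c=ctrl.read_camera('side');cv2.imwrite('pics/s12.png',cv2.resize(c['image'][190:255,265:345],None,fx=9,fy=9,interpolation=cv2.INTER_CUBIC)); st()
E
```

```text
t 50.65 plat x 43.6 y 34.8 z 70.9 mm F plat -11.7 -13.8 13.3 yaw 0.4358 tilt [0.0284 0.0588] gap 0.0121 mom [-4.33    1.284   0.1925]
per 1cm: plat x [0.9987 0.0009 0.0506] y [-0.0012 -0.9991  0.0412] down [-0.0506  0.0412  0.9979]
t 50.75 plat x 43.7 y 34.9 z 70.9 mm F plat -12.7 -13.3 13.8 yaw 0.4366 tilt [0.0285 0.0587] gap 0.0123 mom [-4.5701  1.4256  0.1334]
```

View pics/w23.png

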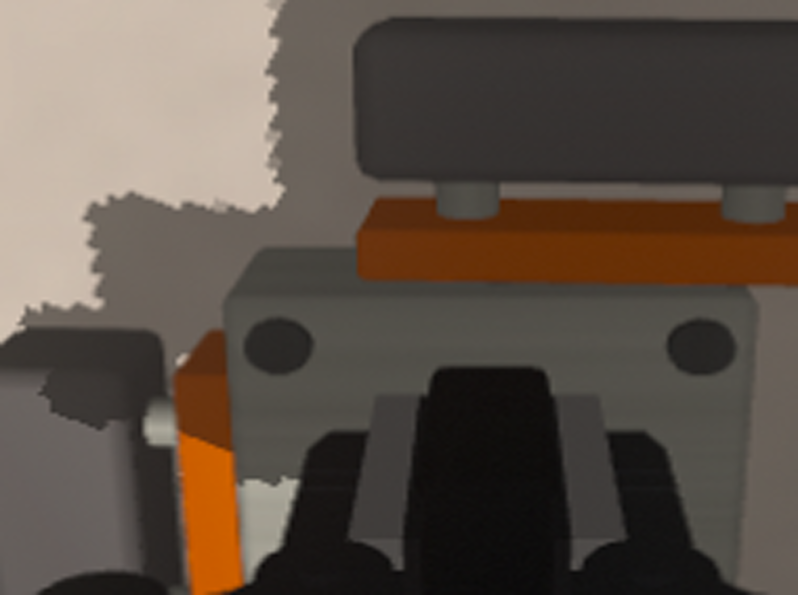

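View pics/s12.png

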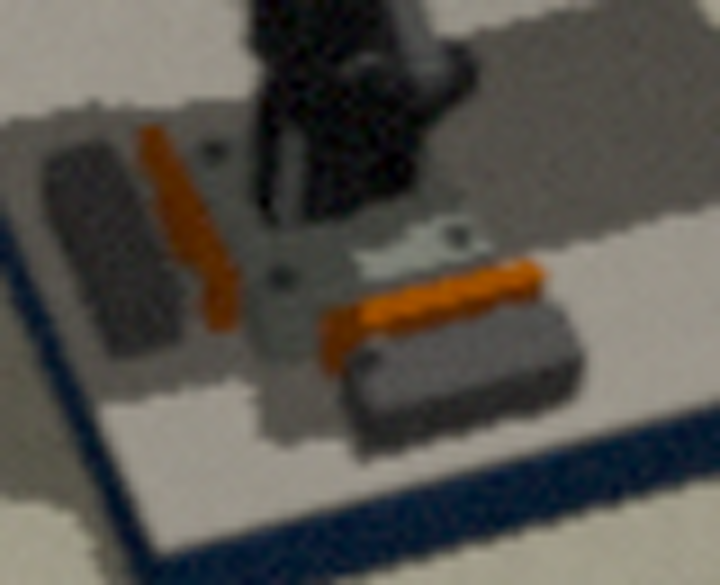

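```bash
python3 - <<'E'
from pnp import *
a=((165,150),(4.2,3.5));go("w23.pkl",[(SL,(279,345),*a),(SR,(701,347),*a),(TL,(226,297),*a),(TR,(757,298),*a),(BL,(262,249),*a),(RL,(431,368),*a),(RR,(549,368),*a)])
y=.437;ex=np.array([np.cos(y),np.sin(y)]);ey=np.array([-ex[1],ex[0]]);C=np.array([.5255,-.0245])
def P(f,pts,off,s,z):
    c=pickle.load(open(f,"rb"));p=(np.array(pts,float)+.5)/s-.5+off; q=ray(c,p,z)[:,:2]-C
    return np.c_[q@ex,q@ey]*1e3
print("x", P("w23.pkl",[(575,182),(575,281)],*a,.0618))
print("y", P("w23.pkl",[(135,450),(234,450)],*a,.0618))
print("w22 x",P("w22.pkl",[(550,131),(550,269)],*a,.0618),"y",P("w22.pkl",[(62,450),(222,450)],*a,.0618))
E
```

```text
w23.pkl cell z axis [ 0.0385 -0.0017  0.9993] yaw 0.4431 pos [0.5399 0.0212 0.0412] rms px 0.78
x [[81.5738 25.2138]
 [66.7585 24.9251]]
y [[38.0526 81.1589]
 [38.4455 68.14  ]]
w22 x [[81.4399 20.2734]
 [61.0033 19.3726]] y [[27.7174 82.1831]
 [29.2459 60.6364]]
```

```bash
python3 - <<'E'
from h import *
c=ctrl.read_camera('side');cv2.imwrite('pics/side_end.png',c['image']);st()
E
```

```text
t 50.80 plat x 43.7 y 34.8 z 70.9 mm F plat -12.3 -13.5 13.3 yaw 0.4364 tilt [0.0286 0.059 ] gap 0.0123 mom [-4.5138  1.3899  0.156 ]
```

View pics/side_end.png

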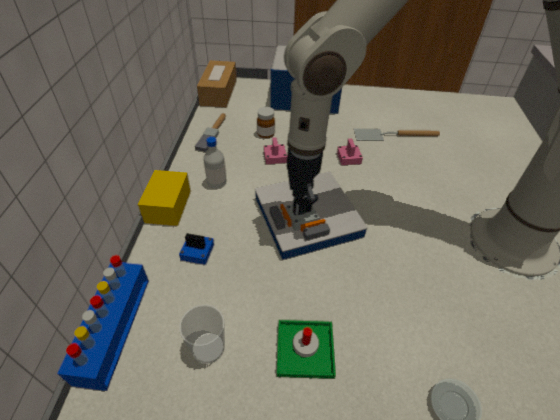

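The puck is upright in the tray at (305,343). The cell sits in the corner at (305,210), and the spare, beaker, jar and bottle have not moved. The forces are steady, so I am handing the job in.

```bash
python3 -c "
from h import *
print(ctrl.sign_off())"
```

```text
the job is handed in; nothing more can be done
None
```

I stood the puck upright in the green tray, then set the steel cell on the platform and pressed it into the corner. I handed in at 50.8 s with the cell still gripped and pressed against both plates.

**Last checks, just before handing in:**
- **Push:** it was steady at about 12 N against the x plate, 13.5 N against the y plate and 13 N down.
- **Plate travel:** the x plate measured 5.6–5.8 mm in. The y plate read 7.5–8 mm, which is more than its 6 mm of travel, so I count it as fully in with a 1–2 mm image error. The cell's position matched two earlier, harder pushes to about 0.2 mm, so I take both plates to be at their stops.
- **Flat and square:** after correcting for the error the same fit showed with the cell standing flat, it is within about 1° of flat. It is square to the plates to about 0.5°.
- **Other items:** in the last side picture the spare cell, beaker, jar and bottle stand where they were.

**What went wrong on the way:** the arm tilted a little with every push, so the first push attempts left the cell tilted by several degrees or short of the stops. I corrected this by pressing the cell down and dragging it back to undo the tilt, then pushing again. During those corrections the downward force reached about 36 N, more than the gentle push the task asked for.

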